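# Close the sample dishes in the pedal press and show them to the viewer

## Task

Close and check the sample dishes one at a time, the widest first and the narrowest last: stand each dish on the centre of the press's bed, push the pedal down to its stop so that the jaw presses the lid fully home (never push a lid with the gripper), then hold the dish level and still at the viewing point in front of the lens for two seconds and set it flat on the steel plate, wholly on it. Finish with all the dishes closed on the plate, the pedal up again and the bottles, beaker and loose cap left alone.

Things in the scene. Friction and masses are not known exactly. Their poses are not given: they have to be found in the camera images.
- bed (a point): Centre of the lid press's bed, where dishes stand to be pressed: a dot inside a thin steel circle 74 mm across, on the top face of the press's fixed white base plate (130 x 110 mm), 12 mm above the bench. Its x axis points away from the robot (within 0.15 rad), to the hinges. The plate reaches 65 mm to -x and 55 mm to either side of this point.
- jaw: Steel jaw with a round presser 52 mm across. Origin on its hinge axis, 85 mm behind the bed's centre (bed +x), 34 mm above the bench. Pedal up: it stands upright, 145 mm high above the bench, 52 mm wide, all of it more than 70 mm behind the bed's centre. The pedal swings it down over the bed onto a dish's lid.
- pedal (a joint): Angle of the press's pedal in rad: 0 = up (its spring returns it there when let go), 0.45 = down on its stop. It drives the jaw (3.33 rad of jaw per rad of pedal); at the pad it takes about 3 N at first and 6 to 12 N at the stop.
- presser (a point): Centre of the presser's flat face on the jaw, 85 mm from the jaw's hinge. With the pedal down on its stop it lies level over the bed's centre, 20 mm above the bed: on top of the closed lid of a dish that stands there.
- pedal_pad (a point): Centre of the top of the pedal's ribbed aluminium pad (60 x 46 mm), right of the bed. It swings about a level hinge along the bed's y, at bed-frame x +70 mm, y -110 mm, 30 mm above the bench and 125 mm from this point. Pedal up: bed-frame x -39 mm, 92 mm above the bench, sloping 0.47 rad (free end up); at the stop: x -55 mm, 38 to 39 mm above the bench, nearly level.
- view (a point): The viewing point: straight above the middle of the round lamp disc (80 mm across, 17 mm high) of the viewing stand and level with the lens's axis, 180 mm above the bench. The lens (40 mm black tube on a white 56 mm housing on a 235 mm tall column) looks at it from the stand's +x; its front is 102 mm from the point. The stand is fixed, yaw within 0.15 rad.
- plate: Brushed steel receiving plate lying fixed on the bench, 240 mm (its x) by 150 mm (its y), 4 mm thick, no rim; origin at the centre of its underside.
- dish_l: The widest one of the round closed sample dishes (may be absent): white body 64 mm across and 18 mm high, at the start standing flat on the bench on the left; grip the body by its sides. Its grey lid, 54 mm across, stands 7 mm above the body when not yet closed and 2 mm above it when closed. Origin at the centre of the underside, z up. Mass under 150 g.
- lid_l: Grey lid of the widest dish. Origin at the centre of its top face: 24 to 25 mm above the dish's underside when open, 20 mm when pressed fully home (5 mm lower). It slides in under 3 N and stays where it is pushed.
- dish_l_mid (a point): Middle of the widest dish: on its axis, 10 mm above its underside.
- dish_m: The medium-sized one of the round closed sample dishes (may be absent): white body 52 mm across and 18 mm high, at the start standing flat on the bench on the left; grip the body by its sides. Its grey lid, 42 mm across, stands 7 mm above the body when not yet closed and 2 mm above it when closed. Origin at the centre of the underside, z up. Mass under 150 g.
- lid_m: Grey lid of the medium-sized dish. Origin at the centre of its top face: 24 to 25 mm above the dish's underside when open, 20 mm when pressed fully home (5 mm lower). It slides in under 3 N and stays where it is pushed.
- dish_m_mid (a point): Middle of the medium-sized dish: on its axis, 10 mm above its underside.
- dish_s: The narrowest one of the round closed sample dishes (may be absent): white body 40 mm across and 18 mm high, at the start standing flat on the bench on the left; grip the body by its sides. Its grey lid, 30 mm across, stands 7 mm above the body when not yet closed and 2 mm above it when closed. Origin at the centre of the underside, z up. Mass under 150 g.
- lid_s: Grey lid of the narrowest dish. Origin at the centre of its top face: 24 to 25 mm above the dish's underside when open, 20 mm when pressed fully home (5 mm lower). It slides in under 3 N and stays where it is pushed.
- dish_s_mid (a point): Middle of the narrowest dish: on its axis, 10 mm above its underside.
- bottle_a: Bystander: white closed bottle, 52 mm across, 95 mm high, on the bench near the robot; leave alone. Origin under its centre.
- bottle_b: Bystander: another such bottle, beyond the press, to the right; leave alone. Origin under its centre.
- beaker: Bystander: clear plastic beaker, 72 mm across, 90 mm high, beyond the press, to the left; leave alone. Origin under its centre.
- cap: Bystander: loose white bottle cap, 38 mm across, 14 mm high, on the bench near the robot; leave alone. Origin under its centre.
Things that resemble listed ones, but are neither listed nor needed, are in the scene too. Leave any turquoise look-alike of the dish_m alone. Leave any orange look-alike of the dish_s alone.

How it is judged (in metres and radians):
On the way, in this order (a step that is already met when the one before it is completed fails the run):
1. the widest dish, if present, stands on the press's bed (within 14 mm of its centre) and the presser, swung fully down by the pedal on its stop, has pushed its lid home (horizontal distance between dish_l and bed below 0.014 m and z of dish_l in the frame of bed below 0.003 m and angle between dish_l's own z axis and vertical below 0.12 rad and z of lid_l in the frame of dish_l below 0.021 m and horizontal distance between presser and lid_l below 0.018 m and z of presser in the frame of dish_l below 0.0255 m), for 0.1 s.
2. the widest dish, closed, is held level at the viewing point, within 22 mm of it, still, for 1 s (distance between dish_l_mid and view below 0.022 m and angle between dish_l's own z axis and vertical below 0.2 rad and linear speed of dish_l below 0.04 m/s and z of lid_l in the frame of dish_l below 0.0212 m), for 1 s.
3. the medium-sized dish, if present, stands on the press's bed (within 14 mm of its centre) and the presser, swung fully down by the pedal on its stop, has pushed its lid home (horizontal distance between dish_m and bed below 0.014 m and z of dish_m in the frame of bed below 0.003 m and angle between dish_m's own z axis and vertical below 0.12 rad and z of lid_m in the frame of dish_m below 0.021 m and horizontal distance between presser and lid_m below 0.018 m and z of presser in the frame of dish_m below 0.0255 m), for 0.1 s.
4. the medium-sized dish, closed, is held level at the viewing point, within 22 mm of it, still, for 1 s (distance between dish_m_mid and view below 0.022 m and angle between dish_m's own z axis and vertical below 0.2 rad and linear speed of dish_m below 0.04 m/s and z of lid_m in the frame of dish_m below 0.0212 m), for 1 s.
5. the narrowest dish, if present, stands on the press's bed (within 14 mm of its centre) and the presser, swung fully down by the pedal on its stop, has pushed its lid home (horizontal distance between dish_s and bed below 0.014 m and z of dish_s in the frame of bed below 0.003 m and angle between dish_s's own z axis and vertical below 0.12 rad and z of lid_s in the frame of dish_s below 0.021 m and horizontal distance between presser and lid_s below 0.018 m and z of presser in the frame of dish_s below 0.0255 m), for 0.1 s.
6. the narrowest dish, closed, is held level at the viewing point, within 22 mm of it, still, for 1 s (distance between dish_s_mid and view below 0.022 m and angle between dish_s's own z axis and vertical below 0.2 rad and linear speed of dish_s below 0.04 m/s and z of lid_s in the frame of dish_s below 0.0212 m), for 1 s.
At the end, for the whole second after the job is handed in: Every dish present stands flat (within 0.1 rad) and at rest on the steel plate, overhanging its edge by no more than 4 mm, its lid pressed in by more than 3.8 of 5 mm; the pedal is up (below 0.05 rad) (x of dish_l in the frame of plate between -0.092 and 0.092 m and y of dish_l in the frame of plate between -0.047 and 0.047 m and z of dish_l in the frame of plate between 0.001 and 0.007 m and angle between each of dish_l, dish_m, dish_s's own z axis and vertical below 0.1 rad and linear speed of each of dish_l, dish_m, dish_s below 0.02 m/s and z of lid_l in the frame of dish_l below 0.0212 m and x of dish_m in the frame of plate between -0.098 and 0.098 m and y of dish_m in the frame of plate between -0.053 and 0.053 m and z of dish_m in the frame of plate between 0.001 and 0.007 m and z of lid_m in the frame of dish_m below 0.0212 m and x of dish_s in the frame of plate between -0.104 and 0.104 m and y of dish_s in the frame of plate between -0.059 and 0.059 m and z of dish_s in the frame of plate between 0.001 and 0.007 m and z of lid_s in the frame of dish_s below 0.0212 m and value of joint pedal below 0.05 rad); the robot touches nothing.
It fails at once if a bottle, the beaker or the loose cap is moved more than 30 mm (distance of any of bottle_a, bottle_b, beaker, cap from where it was at the start of the episode above 0.03 m).
It fails at once if a lid is pushed with the gripper (more than 6 N) instead of the press (contact force between the fingers and lid_l above 6 N or contact force between the fingers and lid_m above 6 N or contact force between the fingers and lid_s above 6 N).
Of dish_l, dish_m, dish_s only 2 to 3 are there at a start; the rules pass over those that are not, and their reading is None.
At some moment in a run one of dish_l, dish_m, dish_s may be knocked a few centimetres aside while the robot is not near it.
It also fails if it takes over 210 s, if anything falls off the work surface, if the arm or the gripper's body presses on something with over 40 N, if the wrist force passes 120 N, or if a joint passes its speed limit or range.

## Robot

A 7-joint arm with a two-finger parallel gripper is mounted at the origin on the work surface. World frame = base frame: x ahead of the robot, y to its left, z up, the work surface at z = 0. Lengths are in m, angles in degrees, forces in N, time in s.
With the tool pointing down it reaches from about 0.425 to 0.875 m from the base axis. Payload 4.7 kg.
Tool frame: the origin (TCP) lies between the finger pads; the fingertips stand 8 mm ahead of it and the grasp point (between the pads) lies 11 mm behind it; x points along the fingers, z is the direction in which the jaws open and shut, and the axes are right-handed (so a half turn about x gives the same grasp; the last joint's range is limited). The gripper opens to 87 mm and grips with 3 to 60 N. Pads are 19 mm wide; open, the fingers measure 117 mm over their backs; the gripper's body (75 mm by 190 mm) begins 51 mm behind the grasp point.
Start: joints at [75.006, 18.392, -4.016, 83.108, 1.295, 78.541, -3.26], TCP at [0.177, -0.625, 0.231] pointing down, gripper open.
Joint ranges: [-163.93, 163.93], [-17.29, 119.83], [-79.2, 71.16], [3.27, 140.29], [-89.18, 269.18], [5.43, 117.66], [-154.24, 154.24]. Speed limits (degrees/s): [147.25, 147.25, 180, 180, 180, 180, 180].

## Interface

Orientations are given as [roll, pitch, yaw] about the fixed x, y, z axes, in that order (R = Rz(yaw) Ry(pitch) Rx(roll)).
In Python, from cell import telemetry, vision, sign_off gives the robot as it stands. The module is installed in compiled form; this text tells all that it offers.
- The arm moves only by the tool drive_tool, never from a script. Its arguments are lists of equal length, an entry for each row: "offset": the shift along the tool's x, y, z in m, a list of three; "angular": the turn, a rotation vector about the tool's x, y, z in rad, a list of three. A call has 1 to 10 rows; each row is the pose to reach, as a shift and turn from the pose measured when the call began, along the tool's axes at that moment; what a row does not reach only later rows make up. A row lasts 1/8 s, in which the tool goes at most 62.5 mm and 10.7 degrees, less where a joint would pass 70% of its speed; a pose out of reach is approached as far as the arm can. A call with a gripper value outside its range is refused whole. "fingers" is the closure, from -1 (fully open) to 1 (shut), set as the call begins (left out, the last holds). The fingers move at their own pace and stop on an object; "squeeze" is the grip in N (left out, the last holds). Time passes only in rows, so rows that repeat a pose let the fingers close. It gives the time, the measured TCP pose, the force and the opening at its end, in the units of the state.
- telemetry.get_obs(): the state, without advancing time (a new reading comes with each control period).
- vision.read_camera(name): name is "side" or "top" or "wrist"; returns a dict with "pixels" (384x512x3 uint8, red, green, blue), "intrinsics" (3x3 intrinsics, pixels), "world_from_camera" (4x4, takes a point from camera to world coordinates); the wrist camera has in their place "T_tool_cam" (4x4, takes a point from camera to tool coordinates, whose origin is the TCP and whose axes are the tool frame's). Camera axes: x right, y up, looking along -z (the intrinsics and any distortion apply to the point x, -y, -z); pixel columns grow to the right and rows downward; lengths in m; the calibration is good to about 2 mm. The wrist camera is an equidistant fisheye: a pixel r from the principal point sees the ray r / f radians off the axis. A picture is of the moment at which its call begins: read the wrist's pose just before it. There is no depth.
- sign_off(): hands the job in, once; it reports no verdict.
The state is a dict: "time_s": time; "qpos": joint angles; "joint_velocities": joint speeds; "effort": joint torques, N m; "tool_pos": TCP position; "tool_rot": TCP orientation; "force": force on the tool from outside, world axes, zero at the start; "wrist_torque": the same for the moment, N m; "grip_width": finger opening in m.
Only numpy, scipy, OpenCV 4.12 (cv2) and the standard library are available. Lean on these libraries where they do the work, as an engineer would, in place of code of your own. Each camera call takes 0.05 s, during which the arm holds its last target.

## Working session

There is one attempt and no reset: what is moved stays moved. The work goes in short steps, Python scripts to look and compute and a tool call to move; the robot and the scene stay as the last step left them, time stands still between calls to the robot, and variables do not carry over. Pictures are saved under pics/ and viewed, and the job is handed in when it is done.

Besides the shell and the picture viewer there is one more tool, called as a command line: name --argument value ..., lists and objects as JSON in quotes. drive_tool: Moves the arm, as the interface text tells. Its arguments: {"type":"object","properties":{"offset":{"type":"array"},"angular":{"type":"array"},"fingers":{"type":"number"},"squeeze":{"type":"number"}},"required":["offset","angular"]}

```bash
mkdir -p pics; ls; cat > h.py <<'E'
import numpy as np, cv2
from cell import telemetry, vision, sign_off
from scipy.spatial.transform import Rotation as R
def obs(): return telemetry.get_obs()
def snap(name,fn,up=1):
    o=obs(); c=vision.read_camera(name); im=cv2.cvtColor(np.array(c['pixels']),cv2.COLOR_RGB2BGR)
    cv2.imwrite('pics/'+fn+'.png',im); 
    np.savez('pics/'+fn+'.npz',K=c['intrinsics'],T=c.get('world_from_camera',np.eye(4)),Tt=c.get('T_tool_cam',np.eye(4)),p=o['tool_pos'],r=o['tool_rot'])
    return c,o,im
E
python3 - <<'E'
from h import *
print(obs())
for n in ['side','top','wrist']:
    c,o,im=snap(n,n+'0')
    print(n,{k:v for k,v in c.items() if k!='pixels'})
E
```

```text
pics
{'time_s': 0.0, 'qpos': array([75.00653628, 18.43899521, -4.01597604, 83.17352183,  1.29610065,
       78.54003226, -3.26000388]), 'joint_velocities': array([ 0.02547422, -0.01300841, -0.03739254,  0.13642817, -0.03309544,
       -0.04874026,  0.03583535]), 'effort': array([-3.08749259e-04, -4.91285169e+01, -4.04254971e-01, -3.12527347e+01,
       -6.40660571e-02,  4.36868286e-02,  1.90952210e-04]), 'tool_pos': array([ 0.17680452, -0.62494832,  0.22947438]), 'tool_rot': array([-176.48638443,   89.89255214,  109.31743602]), 'force': array([0.24925645, 0.63344901, 0.16018858]), 'wrist_torque': array([ 0.00485148, -0.03320861,  0.00401702]), 'grip_width': 0.08710595258750853}
side {'intrinsics': array([[357.13891987,   0.        , 250.71208877],
       [  0.        , 357.13891987, 194.56515295],
       [  0.        ,   0.        ,   1.        ]]), 'world_from_camera': array([[-0.72542859,  0.36998499, -0.58040026, -0.01594619],
       [-0.68802005, -0.41372427,  0.59620519,  0.66412129],
       [-0.0195387 ,  0.83183131,  0.55468451,  0.69897294],
       [ 0.        ,  0.        , 
[... 301 characters left out ...]
918, -0.02771413, -0.02886033,  0.03049403],
       [-0.03233791,  0.13456743,  0.99037663,  1.14856808],
       [ 0.        ,  0.        ,  0.        ,  1.        ]])}
wrist {'intrinsics': array([[297.31863964,   0.        , 253.34277433],
       [  0.        , 297.31863964, 191.26443525],
       [  0.        ,   0.        ,   1.        ]]), 'T_tool_cam': array([[ 1.15665140e-03,  2.46771932e-01, -9.69072895e-01,
        -1.54691788e-01],
       [ 7.44697482e-04,  9.69073062e-01,  2.46772864e-01,
         6.61878258e-02],
       [ 9.99999054e-01, -1.00709632e-03,  9.37109275e-04,
         4.67826889e-04],
       [ 0.00000000e+00,  0.00000000e+00,  0.00000000e+00,
         1.00000000e+00]])}
```

View pics/top0.png

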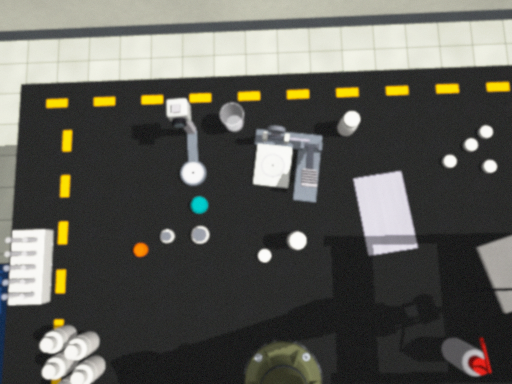

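View pics/side0.png

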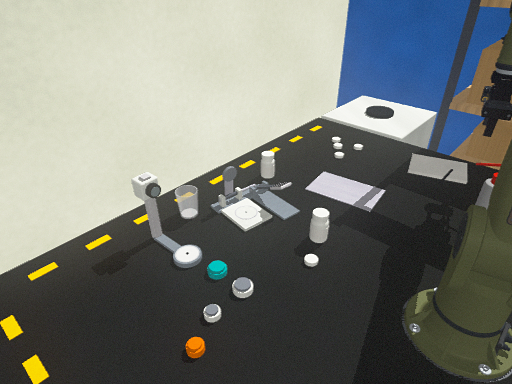

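View pics/wrist0.png

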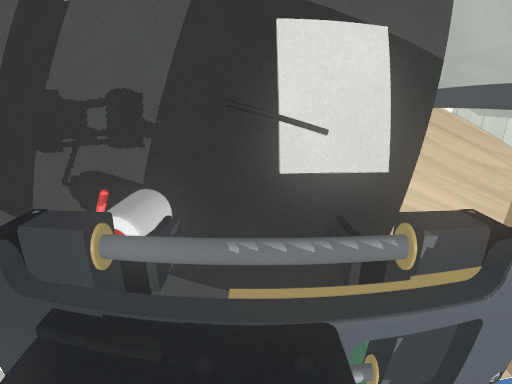

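The top view shows two white dishes at (200,234) and (167,236), with the turquoise decoy at (200,205) and the orange one at (140,250). The press bed is at (273,165), the lamp at (193,173) and the plate at (385,212). Next I'll measure these.

```bash
cat >> h.py <<'E'
def load(fn):
    z=np.load('pics/'+fn+'.npz'); return cv2.imread('pics/'+fn+'.png'),z['K'],z['T'],z['Tt'],z['p'],z['r']
def toolT(p,r):
    T=np.eye(4);T[:3,:3]=R.from_euler('xyz',r,degrees=True).as_matrix();T[:3,3]=p;return T
def rays(fn,px):
    im,K,T,Tt,p,r=load(fn); px=np.atleast_2d(np.asarray(px,float))
    x=(px[:,0]-K[0,2])/K[0,0]; y=(px[:,1]-K[1,2])/K[1,1]
    if fn.startswith('w'):
        rr=np.hypot(x,y)+1e-12; d=np.c_[np.sin(rr)*x/rr,-np.sin(rr)*y/rr,-np.cos(rr)]; T=toolT(p,r)@Tt
    else: d=np.c_[x,-y,-np.ones(len(x))]
    d=d@T[:3,:3].T; return T[:3,3],d/np.linalg.norm(d,axis=1)[:,None]
def onplane(fn,px,z):
    o,d=rays(fn,px); t=(z-o[2])/d[:,2]; return o+t[:,None]*d
def proj(fn,P):
    im,K,T,Tt,p,r=load(fn)
    if fn.startswith('w'): T=toolT(p,r)@Tt
    q=(np.atleast_2d(P)-T[:3,3])@T[:3,:3]; x,y,z=q[:,0],-q[:,1],-q[:,2]
    if fn.startswith('w'):
        h=np.hypot(x,y)+1e-12; th=np.arctan2(h,z); x,y=th*x/h,th*y/h
    else: x,y=x/z,y/z
    return np.c_[K[0,0]*x+K[0,2],K[1,1]*y+K[1,2]]
def tri(*obsv):
    A=np.zeros((3,3));b=np.zeros(3);L=[]
    for fn,px in obsv:
        o,d=rays(fn,px); M=np.eye(3)-np.outer(d[0],d[0]); A+=M;b+=M@o; L.append((o,M))
    P=np.linalg.solve(A,b); return P,[float(np.linalg.norm(M@(P-o))) for o,M in L]
E
python3 - <<'E'
from h import *
crops={'t':('top0',(120,140,110,130)),'p':('top0',(240,110,190,160)),'s':('side0',(130,160,190,200))}
for k,(f,(x,y,w,h)) in crops.items():
    im=cv2.imread('pics/%s.png'%f)[y:y+h,x:x+w]; s=min(800/w,600/h); cv2.imwrite('pics/c_%s.png'%k,cv2.resize(im,None,fx=s,fy=s,interpolation=cv2.INTER_CUBIC)); print(k,s)
E
```

```text
t 4.615384615384615
p 3.75
s 3.0
```

View pics/c_t.png

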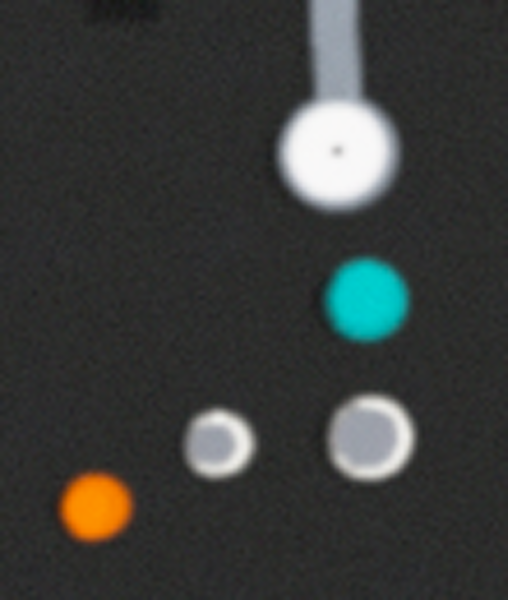

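View pics/c_p.png

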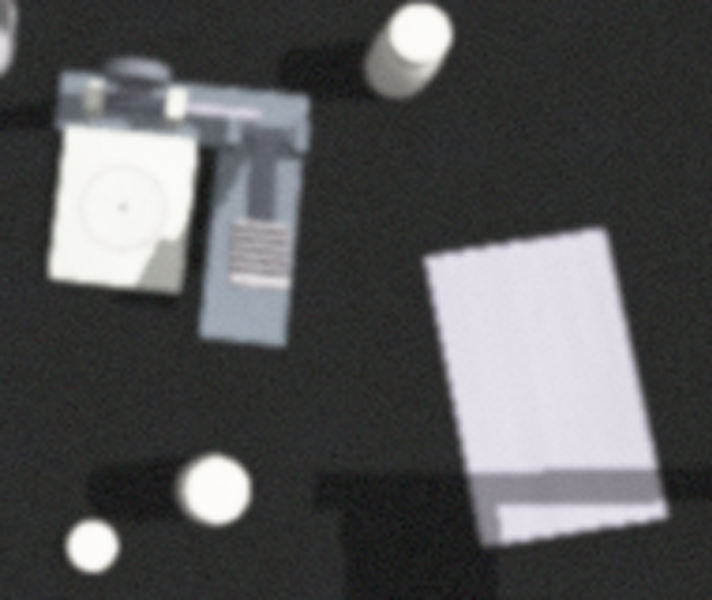

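View pics/c_s.png

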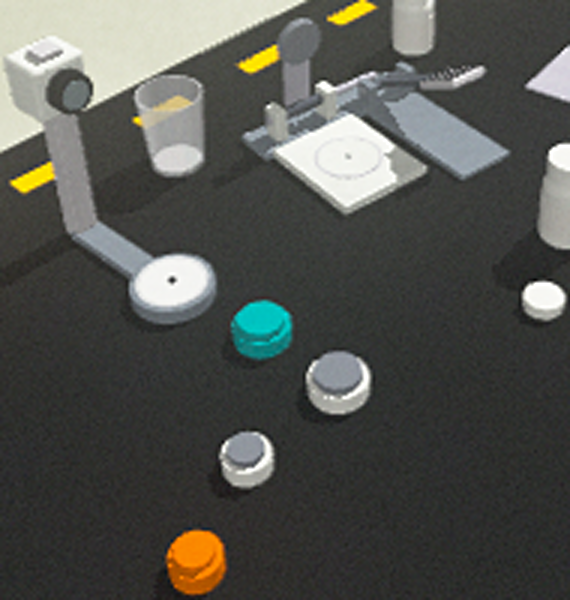

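```bash
python3 - <<'E'
from h import *
im=cv2.imread('pics/top0.png'); g=cv2.cvtColor(im,cv2.COLOR_BGR2GRAY); 
_,bw=cv2.threshold(g,110,255,0); n,l,st,ce=cv2.connectedComponentsWithStats(bw)
hsv=cv2.cvtColor(im,cv2.COLOR_BGR2HSV); 
for i in range(1,n):
    if 100<st[i,4]<6000 and 130<st[i,1]<300 and st[i,0]>100:
        c=max(cv2.findContours((l==i).astype('uint8'),0,1)[0],key=len)
        (a,b),ax,th=cv2.fitEllipse(c); z=0.012
        print(st[i],ce[i].round(1),np.round(ax,1),'dia mm', (np.array(ax)/366.86*1.14*1000).round(1),onplane('top0',[ce[i]],z)[0].round(4))
# colour grey lids in top & side
E
```

```text
[464 138  15  14 159] [470.7 144.3] [13.  13.7] dia mm [40.5 42.7] [ 0.6927 -0.6119  0.012 ]
[293 152  27  50 960] [306.7 178.8] [24.2 53.4] dia mm [ 75.1 165.8] [ 0.5983 -0.0979  0.012 ]
[443 154  14  14 159] [449.5 160.7] [13.2 13.6] dia mm [41.  42.2] [ 0.6424 -0.5422  0.012 ]
[483 159  15  14 162] [489.6 165.8] [13. 14.] dia mm [40.5 43.6] [ 0.6227 -0.6624  0.012 ]
[ 353  171   65   84 3972] [384.9 212.8] [55.9 95.3] dia mm [173.9 296.1] [ 0.4861 -0.3323  0.012 ]
[192 197  16  16 194] [199.3 204.5] [14.8 15. ] dia mm [45.8 46.7] [0.5268 0.2399 0.012 ]
[191 225  19  19 275] [200.1 234.5] [17.5 18.2] dia mm [54.5 56.6] [0.4334 0.2376 0.012 ]
[161 229  14  15 172] [167.2 235.8] [13.6 14.3] dia mm [42.3 44.5] [0.4321 0.3401 0.012 ]
[288 231  19  19 289] [297.  240.1] [18.2 18.5] dia mm [56.4 57.4] [ 0.4093 -0.0603  0.012 ]
[ 478  236   34   52 1283] [498.2 261.5] [32.7 55.7] dia mm [101.5 173.2] [ 0.3322 -0.6561  0.012 ]
[134 243  14  14 146] [140.4 249.3] [12.5 13.1] dia mm [39.  40.8] [0.3925 0.4233 0.012 ]
[258 248  14  15 165] [264.3 255.2] [13.3 13.9] dia mm [41.4 43.3] [0.3661 0.0408 0.012 ]
[496 291  16  22 257] [505.2 299.9] [13.8 24.3] dia mm [42.9 75.4] [ 0.221  -0.6639  0.012 ]
```

```bash
python3 - <<'E'
from h import *
def sub(f,seed,rad,thr=None):
    # dark dot centroid near seed
    g=cv2.cvtColor(cv2.imread('pics/%s.png'%f),cv2.COLOR_BGR2GRAY).astype(float)
    x,y=map(int,np.round(seed)); p=g[y-rad:y+rad+1,x-rad:x+rad+1]; w=np.clip(np.median(p)-8-p,0,None)
    yy,xx=np.mgrid[y-rad:y+rad+1,x-rad:x+rad+1]; return [(w*xx).sum()/w.sum(),(w*yy).sum()/w.sum()]
for n,t,s in [('bed',(272.8,165.2),(246,212)),('lamp',(193.2,172.7),(187.3,253.7))]:
    a,b=sub('top0',t,3),sub('side0',s,3); print(n,np.round(a,2),np.round(b,2),tri(('top0',a),('side0',b)))
def lid(f,seed,win=20):
    im=cv2.imread('pics/%s.png'%f).astype(int); x,y=seed; m=np.zeros(im.shape[:2],np.uint8)
    g=im.max(2); sat=g-im.min(2); mm=((g>110)&(g<195)).astype(np.uint8); m[y-win:y+win,x-win:x+win]=mm[y-win:y+win,x-win:x+win]
    m=cv2.morphologyEx(m,cv2.MORPH_OPEN,np.ones((3,3),np.uint8))
    n,l,st,ce=cv2.connectedComponentsWithStats(m); i=l[y,x]; return ce[i],st[i]
for n,t,s in [('m',(199,234),(243,285)),('s',(166,236),(212,310))]:
    (a,sa),(b,sb)=lid('top0',t),lid('side0',s); print(n,a.round(2),sa,b.round(2),sb,tri(('top0',a),('side0',b)))
# plate corners
im=cv2.imread('pics/top0.png'); g=cv2.cvtColor(im,cv2.COLOR_BGR2GRAY); m=(g>75).astype(np.uint8); m=cv2.morphologyEx(m,3,np.ones((5,5),np.uint8))
n,l,st,ce=cv2.connectedComponentsWithStats(m); i=l[212,385]; print(st[i])
c=max(cv2.findContours((l==i).astype('uint8'),0,1)[0],key=len); q=cv2.boxPoints(cv2.minAreaRect(c)); P=onplane('top0',q,0.004); print(q,P.round(4),P.mean(0),[np.linalg.norm(P[k]-P[k-1]).round(4) for k in range(4)])
c,o=None,obs(); T=toolT(o['tool_pos'],o['tool_rot']); print(T.round(3))
for n,t in [('bottleB',(349,123)),('beaker',(232,118)),('bottleA',(297,240))]: print(n,onplane('top0',[t],.05))
E
```

```text
bed [272.39 164.84] [245.55 211.65] (array([0.6467116 , 0.00829251, 0.01139851]), [0.0006715102924424889, 0.0006715102924425526])
lamp [192.65 172.19] [186.89 252.89] (array([0.62969929, 0.26032835, 0.01559595]), [0.0005299220979749164, 0.0005299220979748255])
m [197.88 234.01] [192 227  14  14 155] [241.96 283.17] [233 277  18  13 172] (array([0.43426875, 0.24159815, 0.02401543]), [0.0009630032261346435, 0.0009630032261346345])
s [164.93 235.75] [161 232  10   9  75] [210.79 308.86] [204 304  14  10 110] (array([0.43239482, 0.3443874 , 0.02270064]), [0.00028663949995371167, 0.0002866394999537394])
[ 352  170   67   86 4151]
[[351.46152 177.30771]
 [402.42307 167.11539]
 [418.57693 247.88461]
 [367.6154  258.07693]] [[ 0.6004 -0.2388  0.004 ]
 [ 0.6281 -0.3991  0.004 ]
 [ 0.3773 -0.4284  0.004 ]
 [ 0.3502 -0.2729  0.004 ]] [ 0.48899481 -0.33480898  0.004     ] [np.float64(0.2525), np.float64(0.1627), np.float64(0.2525), np.float64(0.1578)]
[[-0.     0.962  0.272  0.177]
 [ 0.001  0.272 -0.962 -0.625]
 [-1.    -0.    -0.001  0.23 ]
 [ 0.     0.     0.     1.   ]]
bottleB [[ 0.76209819 -0.23038659  0.05      ]]
beaker [[0.79048139 0.12972643 0.05      ]]
bottleA [[ 0.40986353 -0.057278    0.05      ]]
```

```bash
cat >> h.py <<'E'
def plan(wps,step=0.055,ang=10.0,hold=0,n=10,cur=None):
    """wps: [(x,y,z,psi_deg)] tool pointing down, psi = azimuth of tool z. prints rows from the current pose"""
    import json
    o=obs(); T0=toolT(o['tool_pos'],o['tool_rot']); p=T0[:3,3]; psi=np.degrees(np.arctan2(T0[1,2],T0[0,2]))
    seq=[];p0=p.copy();s0=psi
    for x,y,z,s in wps:
        q=np.array([x,y,z]); ds=(s-s0) if abs(s-s0)<=180.01 or True else 0
        k=max(1,int(np.ceil(max(np.linalg.norm(q-p0)/step,abs(ds)/ang))))
        for i in range(1,k+1): seq.append((p0+(q-p0)*i/k,s0+ds*i/k))
        p0=q;s0=s
    seq+= [seq[-1]]*hold
    off=[];an=[]
    for q,s in seq[:n]:
        c,sn=np.cos(np.radians(s)),np.sin(np.radians(s))
        Rt=np.array([[0,-sn*-1*-1,c],[0,c,sn],[-1,0,0]],float); 
        zt=np.array([c,sn,0]); xt=np.array([0,0,-1.]); yt=np.cross(zt,xt); Rt=np.c_[xt,yt,zt]
        off.append((T0[:3,:3].T@(q-p)).round(3).tolist()); an.append(R.from_matrix(T0[:3,:3].T@Rt).as_rotvec().round(3).tolist())
    print('cur',p.round(4),'psi',round(float(psi),2),'rows',len(seq),'using',len(off),'end',np.round(seq[:n][-1][0],3),round(float(seq[:n][-1][1]),1))
    print(json.dumps({'offset':off,'angular':an}))
E
python3 - <<'E'
from h import *
c=np.array([(63,127),(199,140),(180,293),(48,277)])/3.75+[240,110]
P=onplane('top0',c,.012); print(P.round(4),P.mean(0))
for a,b in ((3,0),(2,1)): d=P[b]-P[a]; print('yaw x',np.degrees(np.arctan2(d[1],d[0])),np.linalg.norm(d))
for a,b in ((1,0),(2,3)): d=P[b]-P[a]; print('yaw y-90',np.degrees(np.arctan2(d[1],d[0]))-90,np.linalg.norm(d))
# pad corners top
c=np.array([(232,219),(291,222),(290,288),(229,281)])/3.75+[240,110]
for z in (.082,.092,.102): print(z,onplane('top0',c,z).round(4).tolist())
plan([(0.40,-0.47,0.3,-15),(0.52,-0.2,.3,50)])
E
```

```text
[[ 0.7155  0.0554  0.012 ]
 [ 0.7005 -0.0592  0.012 ]
 [ 0.5706 -0.0386  0.012 ]
 [ 0.5872  0.071   0.012 ]] [0.64342993 0.00716488 0.012     ]
yaw x -6.953465799219293 0.1292351064911104
yaw x -9.026031858286872 0.13154635000778828
yaw y-90 -7.43728311830408 0.11553659431879731
yaw y-90 -8.60853918316414 0.11082130638999096
0.082 [[0.6185, -0.0771, 0.082], [0.6147, -0.1231, 0.082], [0.5625, -0.1199, 0.082], [0.5694, -0.0728, 0.082]]
0.092 [[0.6166, -0.0761, 0.092], [0.6128, -0.1217, 0.092], [0.5611, -0.1185, 0.092], [0.5679, -0.0718, 0.092]]
0.102 [[0.6147, -0.0751, 0.102], [0.611, -0.1202, 0.102], [0.5597, -0.1171, 0.102], [0.5664, -0.0709, 0.102]]
cur [ 0.1769 -0.625   0.2297] psi -74.2 rows 13 using 10 end [ 0.469 -0.316  0.3  ] 22.1
{"offset": [[-0.012, 0.043, -0.015], [-0.023, 0.086, -0.03], [-0.035, 0.128, -0.044], [-0.047, 0.171, -0.059], [-0.058, 0.214, -0.074], [-0.07, 0.257, -0.089], [-0.07, 0.284, -0.121], [-0.07, 0.311, -0.153], [-0.07, 0.338, -0.186], [-0.07, 0.365, -0.218]], "angular": [[-0.172, -0.001, -0.0], [-0.344, -0.001, -0.0], [-0.517, -0.001, -0.0], [-0.689, -0.001, -0.0], [-0.861, -0.001, -0.001], [-1.033, -0.001, -0.001], [-1.195, -0.001, -0.001], [-1.357, -0.001, -0.001], [-1.519, -0.001, -0.001], [-1.681, -0.001, -0.001]]}
```

drive_tool --offset '[[-0.012,0.043,-0.015],[-0.023,0.086,-0.03],[-0.035,0.128,-0.044],[-0.047,0.171,-0.059],[-0.058,0.214,-0.074],[-0.07,0.257,-0.089],[-0.07,0.284,-0.121],[-0.07,0.311,-0.153],[-0.07,0.338,-0.186],[-0.07,0.365,-0.218]]' --angular '[[-0.172,0,0],[-0.344,0,0],[-0.517,0,0],[-0.689,0,0],[-0.861,0,0],[-1.033,0,0],[-1.195,0,0],[-1.357,0,0],[-1.519,0,0],[-1.681,0,0]]' --fingers -1

```text
time_s: 1.4
tool_pos: [0.469, -0.3146, 0.2997]
tool_rot: [97.0, 89.9, 119.5]
force: [0.7, 0.1, 0.6]
grip_width: 0.0871
```

```bash
python3 - <<'E'
from h import *
snap('wrist','w1')
print(obs()['qpos'])
plan([(0.52,-0.1,.3,65),(0.48,0.2,0.28,110)])
E
```

```text
[ 56.70719787   8.24831285 -29.17419611  88.48458747   3.73057739
  84.38749386  50.64672347]
cur [ 0.4725 -0.3073  0.3002] psi 23.23 rows 11 using 10 end [0.487 0.15  0.283] 102.5
{"offset": [[0.0, 0.034, 0.025], [0.001, 0.069, 0.05], [0.001, 0.103, 0.075], [0.001, 0.137, 0.1], [0.001, 0.172, 0.125], [0.005, 0.22, 0.139], [0.009, 0.269, 0.153], [0.012, 0.317, 0.166], [0.016, 0.366, 0.18], [0.019, 0.415, 0.193]], "angular": [[-0.146, 0.004, -0.004], [-0.292, 0.004, -0.004], [-0.437, 0.004, -0.003], [-0.583, 0.004, -0.003], [-0.729, 0.005, -0.003], [-0.86, 0.005, -0.003], [-0.991, 0.005, -0.002], [-1.122, 0.005, -0.002], [-1.253, 0.005, -0.002], [-1.383, 0.006, -0.001]]}
```

View pics/w1.png

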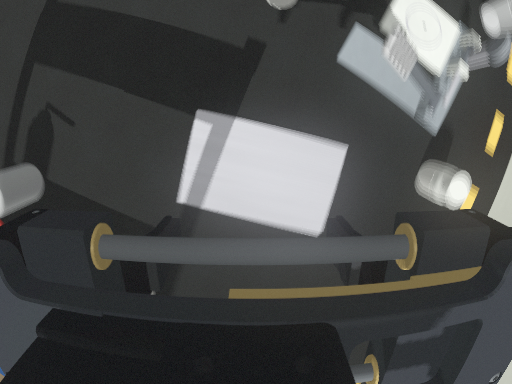

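The wrist camera shows the plate in the centre at (265,170), with the press at (410,50) and bottle_b at (445,185). I'll continue to the dishes.

drive_tool --offset '[[0.0,0.034,0.025],[0.001,0.069,0.05],[0.001,0.103,0.075],[0.001,0.137,0.1],[0.001,0.172,0.125],[0.005,0.22,0.139],[0.009,0.269,0.153],[0.012,0.317,0.166],[0.016,0.366,0.18],[0.019,0.415,0.193]]' --angular '[[-0.146,0,0],[-0.292,0,0],[-0.437,0,0],[-0.583,0,0],[-0.729,0,0],[-0.86,0,0],[-0.991,0,0],[-1.122,0,0],[-1.253,0,0],[-1.383,0.005,0]]'

```text
time_s: 2.7
tool_pos: [0.4857, 0.1514, 0.2834]
tool_rot: [47.6, 90.0, 150.2]
force: [0.2, 1.4, 0.2]
grip_width: 0.0874
```

```bash
python3 - <<'E'
from h import *
print(obs()['qpos'])
plan([(0.435,0.240,0.2,110)],hold=2)
E
```

```text
[ 33.41551813   2.63782505 -54.6624478   96.57612782   2.15216
  81.91992607  81.12384085]
cur [0.4857 0.1514 0.2834] psi 102.65 rows 5 using 5 end [0.435 0.24  0.2  ] 110.0
{"offset": [[0.028, 0.01, 0.033], [0.056, 0.02, 0.065], [0.083, 0.03, 0.098], [0.083, 0.03, 0.098], [0.083, 0.03, 0.098]], "angular": [[-0.043, 0.0, -0.0], [-0.086, 0.0, -0.0], [-0.128, 0.0, -0.0], [-0.128, 0.0, -0.0], [-0.128, 0.0, -0.0]]}
```

drive_tool --offset '[[0.028,0.01,0.033],[0.056,0.02,0.065],[0.083,0.03,0.098],[0.083,0.03,0.098],[0.083,0.03,0.098]]' --angular '[[-0.043,0.0,0],[-0.086,0.0,0],[-0.128,0.0,0],[-0.128,0,0],[-0.128,0.0,0]]'

```text
time_s: 3.32
tool_pos: [0.4356, 0.2398, 0.2008]
tool_rot: [-154.6, 90.0, -44.6]
force: [0.3, 0.5, -0.3]
grip_width: 0.0871
```

```bash
python3 - <<'E'
from h import *
snap('wrist','w2');snap('top','top1');snap('side','side1')
print(obs()['qpos'],obs()['tool_pos'])
print(proj('w2',[[0.434,0.2416,0.0245],[0.4324,.3444,.0245]]),proj('top1',[[0.434,0.2416,0.0245]]))
E
```

```text
[ 26.60765718   4.80328485 -60.25285394 105.01607471   4.37468892
  72.59534707  74.9635131 ] [0.43618467 0.23950189 0.20113523]
[[255.27409163 176.63760364]
 [336.51893375 204.60553569]] [[198.05522795 234.33478753]]
```

View pics/w2.png

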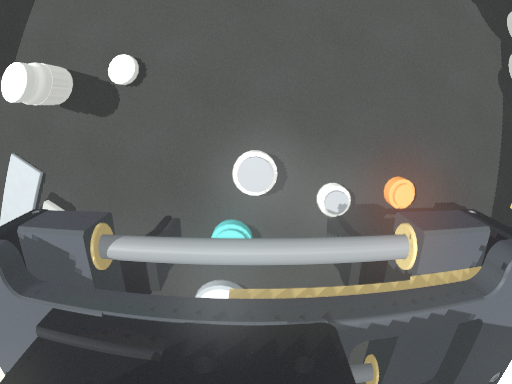

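View pics/side1.png

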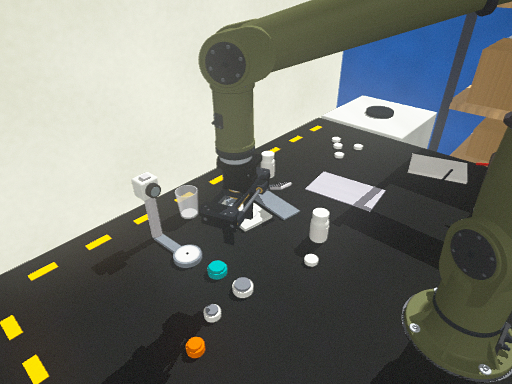

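```bash
python3 - <<'E'
from h import *
o=obs();p=o['tool_pos']
print(proj('side1',[p,p+[0,0,-.008]]),proj('w2',[p]))
# refine dish from wrist: white ring contour
im=cv2.imread('pics/w2.png')[:235]; hsv=cv2.cvtColor(im,cv2.COLOR_BGR2HSV); m=((hsv[...,2]>125)&(hsv[...,1]<60)).astype(np.uint8)
n,l,st,ce=cv2.connectedComponentsWithStats(m)
for i in range(1,n):
    if st[i,4]>300:
        c=max(cv2.findContours((l==i).astype('uint8'),0,1)[0],key=len); e=cv2.fitEllipse(c)
        print(st[i],np.round(e[0],1),np.round(e[1],1),[onplane('w2',[e[0]],z)[0].round(4).tolist() for z in (.01,.018)])
        P=onplane('w2',c[:,0],.018); print('  ext',(np.ptp(P,axis=0)).round(4))
E
```

```text
[[238.93185854 226.66489939]
 [239.06763411 229.47111907]] [[252.74552722 241.1120591 ]]
[107  54  32  31 768] [122.8  69.2] [29.5 31.3] [[0.3641, 0.0442, 0.01], [0.3643, 0.0482, 0.018]]
  ext [0.0376 0.0426 0.    ]
[   1   62   72   44 2681] [35.6 83.6] [44.  76.1] [[0.4123, -0.0916, 0.01], [0.4114, -0.0845, 0.018]]
  ext [0.067  0.1452 0.    ]
[ 232  150   46   46 1663] [254.3 172.6] [44.9 45.4] [[0.4326, 0.2399, 0.01], [0.4312, 0.2394, 0.018]]
  ext [0.0541 0.0528 0.    ]
[   0  153   43   73 1938] [ 19.6 188.5] [36.6 75.2] [[0.5716, -0.089, 0.01], [0.5669, -0.082, 0.018]]
  ext [0.13   0.0863 0.    ]
[316 182  35  36 955] [332.9 199.3] [33.4 34.6] [[0.4304, 0.3427, 0.01], [0.429, 0.3398, 0.018]]
  ext [0.0419 0.0459 0.    ]
```

```bash
python3 - <<'E'
from h import *
plan([(0.4335,0.241,0.06,110),(0.4335,0.241,0.012,110)],hold=2,step=.04)
E
```

```text
cur [0.4362 0.2395 0.2011] psi 109.83 rows 8 using 8 end [0.434 0.241 0.012] 110.0
{"offset": [[0.035, 0.001, 0.001], [0.071, 0.001, 0.001], [0.106, 0.002, 0.002], [0.141, 0.002, 0.002], [0.165, 0.002, 0.002], [0.189, 0.002, 0.002], [0.189, 0.002, 0.002], [0.189, 0.002, 0.002]], "angular": [[-0.001, 0.0, 0.001], [-0.001, 0.0, 0.001], [-0.002, 0.0, 0.001], [-0.003, 0.0, 0.001], [-0.003, 0.0, 0.001], [-0.003, 0.0, 0.001], [-0.003, 0.0, 0.001], [-0.003, 0.0, 0.001]]}
```

drive_tool --offset '[[0.035,0.001,0.001],[0.071,0.001,0.001],[0.106,0.002,0.002],[0.141,0.002,0.002],[0.165,0.002,0.002],[0.184,0.002,0.002],[0.189,0.002,0.002],[0.189,0.002,0.002]]' --angular '[[0,0,0],[0,0,0],[0,0,0],[0,0,0],[0,0,0],[0,0,0],[0,0,0],[0,0,0]]' --fingers -1

```text
time_s: 4.47
tool_pos: [0.4343, 0.2409, 0.0125]
tool_rot: [-81.6, 89.9, 28.3]
force: [1.6, 0.2, 0.0]
grip_width: 0.0867
```

drive_tool --offset '[[0,0,0],[0,0,0],[0,0,0],[0,0,0],[0,0,0],[0,0,0]]' --angular '[[0,0,0],[0,0,0],[0,0,0],[0,0,0],[0,0,0],[0,0,0]]' --fingers 1 --squeeze 20

```text
time_s: 5.22
tool_pos: [0.4343, 0.2409, 0.0126]
tool_rot: [-86.0, 89.9, 23.9]
force: [0.3, 0.0, 1.5]
grip_width: 0.0499
```

```bash
python3 - <<'E'
from h import *
o=obs(); print(o['grip_width'],o['force'],o['tool_pos'])
p=o['tool_pos']
plan([(p[0],p[1],0.1,110)],hold=2,step=.03)
E
```

```text
0.04994358529752861 [0.29461184 0.00761113 1.49294288] [0.43432048 0.24090228 0.01264723]
cur [0.4343 0.2409 0.0126] psi 109.81 rows 5 using 5 end [0.434 0.241 0.1  ] 110.0
{"offset": [[-0.029, -0.0, 0.0], [-0.058, -0.0, 0.0], [-0.087, -0.0, 0.0], [-0.087, -0.0, 0.0], [-0.087, -0.0, 0.0]], "angular": [[-0.001, 0.0, 0.002], [-0.002, 0.0, 0.002], [-0.003, 0.0, 0.002], [-0.003, 0.0, 0.002], [-0.003, 0.0, 0.002]]}
```

drive_tool --offset '[[-0.029,0,0],[-0.058,0,0],[-0.087,0,0],[-0.117,0,0],[-0.147,0,0],[-0.147,0,0]]' --angular '[[0,0,0],[0,0,0],[0,0,0],[0,0,0],[0,0,0],[0,0,0]]'

```text
time_s: 5.98
tool_pos: [0.4354, 0.2415, 0.1614]
tool_rot: [-97.3, 89.7, 12.5]
force: [-0.2, 0.4, -1.3]
grip_width: 0.0502
```

```bash
python3 - <<'E'
from h import *
o=obs(); print(o['grip_width'],o['force'],o['tool_pos'],o['qpos'])
c,o,im=snap('side','side2'); cv2.imwrite('pics/side2c.png',cv2.resize(im[150:350,130:330],None,fx=3,fy=3,interpolation=2))
snap('wrist','w3')
E
```

```text
0.0502283323227997 [-0.24245127  0.36805487 -1.31951666] [0.43542741 0.24152803 0.16144534] [ 26.09188567   7.79908477 -61.33378499 108.08811353   7.51441848
  68.01618012  71.98862477]
```

View pics/side2c.png

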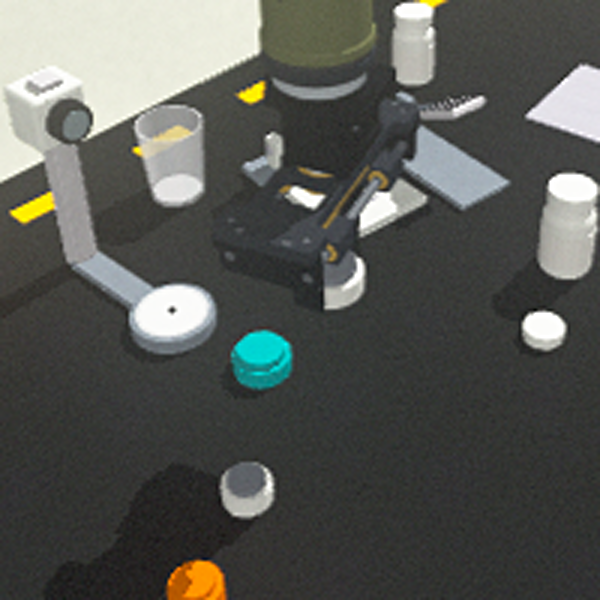

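View pics/w3.png

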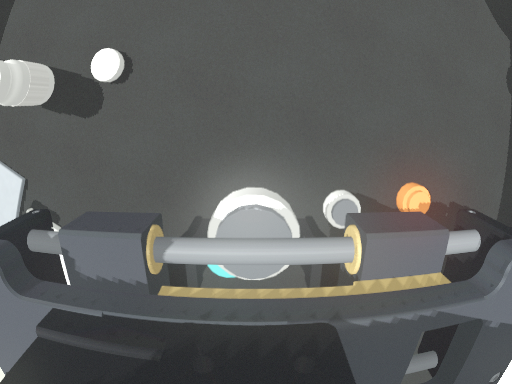

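```bash
cat >> h.py <<'E'
def held_y(fn,d,bot):
    """fit visible white outer rim to the circle of diameter d at top of body; return y,z in the tool frame"""
    from scipy.optimize import least_squares
    im,K,T,Tt,p,r=load(fn); hsv=cv2.cvtColor(im,cv2.COLOR_BGR2HSV)
    m=((hsv[...,2]>170)&(hsv[...,1]<40)).astype(np.uint8); m[225:]=0; m[:140]=0; m[:,:190]=0; m[:,320:]=0
    n,l,st,ce=cv2.connectedComponentsWithStats(m); i=1+np.argmax(st[1:,4]); print(st[i])
    pts=[]
    for x in range(st[i,0],st[i,0]+st[i,2]): pts.append((x,np.where(l[:,x]==i)[0].min()-.5))
    # tool-frame rays to plane x = bot-0.018
    pts=np.array(pts,float); x=(pts[:,0]-K[0,2])/K[0,0]; y=(pts[:,1]-K[1,2])/K[1,1]; rr=np.hypot(x,y)
    D=np.c_[np.sin(rr)*x/rr,-np.sin(rr)*y/rr,-np.cos(rr)]@Tt[:3,:3].T; o=Tt[:3,3]; P=o+D*((bot-.018-o[0])/D[:,0])[:,None]
    f=least_squares(lambda q:np.hypot(P[:,1]-q[0],P[:,2]-q[1])-d/2,[0,0],loss='soft_l1',f_scale=.001)
    return f.x, np.sqrt(np.mean(f.fun**2))
E
python3 - <<'E'
from h import *
print(held_y('w3',.052,.0126))
B=np.array([.6467,.0083]); 
plan([(0.50,0.15,.2,110),(*B,.2,110)],hold=1)
E
```

```text
[ 209  187   90   38 2371]
(array([ 0.0058653 , -0.00046125]), np.float64(0.000677723636246107))
cur [0.4339 0.2404 0.159 ] psi 109.79 rows 8 using 8 end [0.647 0.008 0.2  ] 110.0
{"offset": [[-0.014, -0.011, -0.036], [-0.027, -0.021, -0.072], [-0.041, -0.032, -0.107], [-0.041, -0.054, -0.153], [-0.041, -0.077, -0.199], [-0.041, -0.099, -0.245], [-0.041, -0.122, -0.29], [-0.041, -0.122, -0.29]], "angular": [[-0.001, -0.0, 0.001], [-0.002, -0.0, 0.001], [-0.004, -0.0, 0.001], [-0.004, -0.0, 0.001], [-0.004, -0.0, 0.001], [-0.004, -0.0, 0.001], [-0.004, -0.0, 0.001], [-0.004, -0.0, 0.001]]}
```

The side and wrist views show the medium dish held level between the pads. The small dish, turquoise look-alike and cap haven't moved. Next stop is above the bed.

drive_tool --offset '[[-0.014,-0.011,-0.036],[-0.027,-0.021,-0.072],[-0.041,-0.032,-0.107],[-0.041,-0.054,-0.153],[-0.041,-0.077,-0.199],[-0.041,-0.099,-0.245],[-0.041,-0.122,-0.29],[-0.041,-0.124,-0.29],[-0.041,-0.124,-0.29]]' --angular '[[0,0,0],[0,0,0],[0,0,0],[0,0,0],[0,0,0],[0,0,0],[0,0,0],[0,0,0],[0,0,0]]'

```text
time_s: 7.2
tool_pos: [0.6477, 0.0105, 0.1982]
tool_rot: [38.9, 89.8, 148.7]
force: [-0.8, 0.4, -0.6]
grip_width: 0.0503
```

```bash
python3 - <<'E'
from h import *
o=obs(); print(o['grip_width'],o['force'],o['tool_pos'],o['qpos'])
snap('wrist','w4');snap('side','side3'); snap('top','top3')
im=cv2.imread('pics/side3.png'); cv2.imwrite('pics/side3c.png',cv2.resize(im[120:320,150:350],None,fx=3,fy=3,interpolation=2))
plan([(0.649,.009,.10,110),(0.649,.009,.04,110)],hold=2,step=.03)
E
```

```text
0.050299846270608406 [-0.76619363  0.42052247 -0.64821504] [0.64768691 0.01050665 0.198159  ] [ 33.18020471  26.52594521 -49.09870384  84.53486618  20.05075197
  78.2308498   92.79921432]
cur [0.6478 0.0112 0.1999] psi 109.94 rows 9 using 9 end [0.649 0.009 0.04 ] 110.0
{"offset": [[0.025, -0.0, -0.001], [0.05, -0.0, -0.001], [0.075, -0.0, -0.002], [0.1, -0.0, -0.002], [0.12, -0.0, -0.002], [0.14, -0.0, -0.002], [0.16, -0.0, -0.002], [0.16, -0.0, -0.002], [0.16, -0.0, -0.002]], "angular": [[-0.0, -0.0, 0.0], [-0.0, -0.0, 0.0], [-0.001, -0.0, 0.0], [-0.001, -0.0, 0.0], [-0.001, -0.0, 0.0], [-0.001, -0.0, 0.0], [-0.001, -0.0, 0.0], [-0.001, -0.0, 0.0], [-0.001, -0.0, 0.0]]}
```

View pics/w4.png

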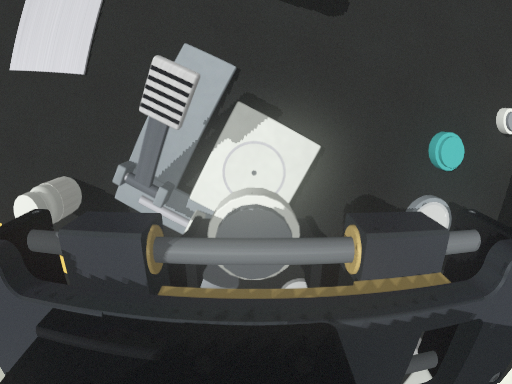

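View pics/side3c.png

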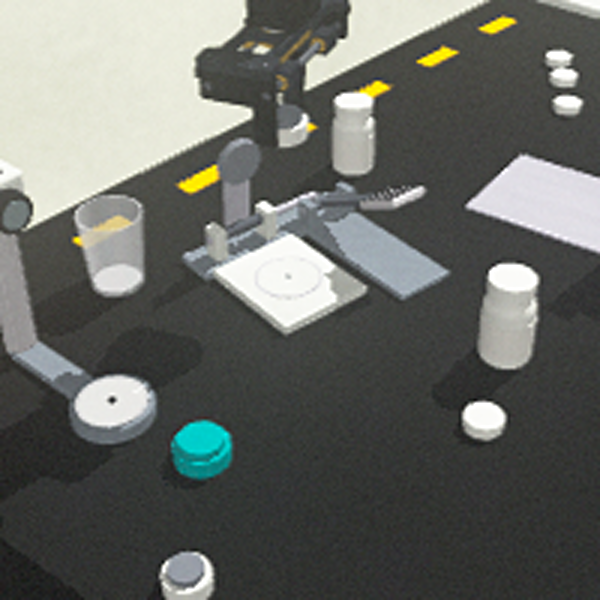

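```bash
python3 - <<'E'
from h import *
P=onplane('w4',[[254,172]],.012); print(P, 'lamp',onplane('w4',[[433,214]],.017))
_,_,_,_,p,r=load('w4'); T=toolT(p,r); print('bed in tool',T[:3,:3].T@(P[0]-p))
print(held_y('w4',.052,.0126))
E
```

```text
[[0.64278341 0.0100426  0.012     ]] lamp [[0.61038296 0.25887246 0.017     ]]
bed in tool [0.18616976 0.00442781 0.00080419]
[ 190  140  130   85 7273]
(array([0.07818294, 0.00159632]), np.float64(0.010663511509750383))
```

The wrist view shows the pedal at (170,90) and the bed dot at (254,172). Both are clear of the gripper axis. I'll descend in steps and watch the force.

drive_tool --offset '[[0.025,0,-0.001],[0.05,0,-0.001],[0.075,-0.001,-0.001],[0.1,-0.001,-0.002],[0.12,-0.001,-0.002],[0.14,-0.001,-0.002],[0.16,-0.001,-0.002],[0.16,-0.001,-0.002]]' --angular '[[0,0,0],[0,0,0],[0,0,0],[0,0,0],[0,0,0],[0,0,0],[0,0,0],[0,0,0]]'

```text
time_s: 8.35
tool_pos: [0.648, 0.0095, 0.0379]
tool_rot: [69.3, 89.8, 179.2]
force: [0.3, 0.6, 0.5]
grip_width: 0.0501
```

```bash
python3 - <<'E'
from h import *
o=obs(); print(o['grip_width'],o['force'],o['tool_pos'],o['qpos'])
snap('side','side4')
im=cv2.imread('pics/side4.png'); cv2.imwrite('pics/side4c.png',cv2.resize(im[120:270,170:370],None,fx=4,fy=4,interpolation=2))
plan([(0.6495,.0093,.0255,110)],hold=2,step=.01)
E
```

```text
0.0500854201701845 [0.33232807 0.55775383 0.50865108] [0.64801492 0.00953697 0.03790469] [ 30.52717712  34.7091919  -44.8533562   93.32199467  26.65702249
  63.3865638   88.44875881]
cur [0.649  0.0097 0.0392] psi 109.95 rows 4 using 4 end [0.65  0.009 0.026] 110.0
{"offset": [[0.007, -0.0, -0.0], [0.014, -0.0, -0.001], [0.014, -0.0, -0.001], [0.014, -0.0, -0.001]], "angular": [[-0.0, 0.001, -0.001], [-0.001, 0.001, -0.001], [-0.001, 0.001, -0.001], [-0.001, 0.001, -0.001]]}
```

View pics/side4c.png

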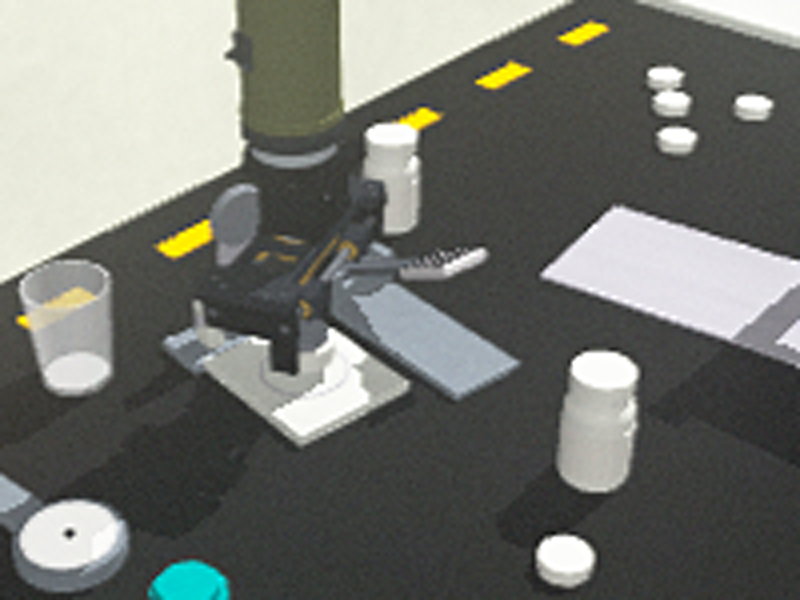

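The gripper clears both the jaw and the pedal. I'll lower the last few mm and check the force.

drive_tool --offset '[[0.007,0,0],[0.012,0,-0.001],[0.014,0,-0.001],[0.014,0,-0.001],[0.014,0,-0.001]]' --angular '[[0,0,0],[0,0,0],[0,0,0],[0,0,0],[0,0,0]]'

```text
time_s: 9.02
tool_pos: [0.6495, 0.0088, 0.0254]
tool_rot: [51.8, 90.0, 161.7]
force: [0.7, 0.8, -1.0]
grip_width: 0.05
```

drive_tool --offset '[[0.001,0,0],[0.001,0,0],[0.001,0,0],[0.001,0,0],[0.001,0,0]]' --angular '[[0,0,0],[0,0,0],[0,0,0],[0,0,0],[0,0,0]]' --fingers -1

```text
time_s: 9.65
tool_pos: [0.6495, 0.0089, 0.0245]
tool_rot: [48.9, 90.0, 158.9]
force: [-0.3, -1.3, 0.0]
grip_width: 0.0851
```

```bash
python3 - <<'E'
from h import *
o=obs(); print(o['grip_width'],o['force'],o['tool_pos'])
x,y,z=o['tool_pos']
plan([(x,y,.12,110),(x,y,.2,110)],step=.04)
E
```

```text
0.0850916883371563 [-0.2967554  -1.31972636  0.02684714] [0.64947269 0.00888804 0.02446512]
cur [0.6495 0.0089 0.0245] psi 109.95 rows 6 using 6 end [0.649 0.009 0.2  ] 110.0
{"offset": [[-0.032, 0.0, 0.0], [-0.064, 0.0, 0.0], [-0.096, 0.0, 0.0], [-0.122, 0.0, 0.0], [-0.149, 0.0, 0.0], [-0.176, 0.0, 0.0]], "angular": [[-0.0, 0.0, -0.001], [-0.001, 0.0, -0.001], [-0.001, 0.0, -0.001], [-0.001, 0.0, -0.001], [-0.001, 0.0, -0.001], [-0.001, 0.0, -0.001]]}
```

drive_tool --offset '[[-0.03,0,0],[-0.06,0,0],[-0.1,0,0],[-0.14,0,0],[-0.176,0,0],[-0.176,0,0]]' --angular '[[0,0,0],[0,0,0],[0,0,0],[0,0,0],[0,0,0],[0,0,0]]'

```text
time_s: 10.4
tool_pos: [0.6514, 0.0095, 0.2041]
tool_rot: [-108.8, 89.7, 1.2]
force: [-0.0, 1.2, -0.1]
grip_width: 0.087
```

```bash
python3 - <<'E'
from h import *
plan([(.584,-.094,.2,15)],hold=1)
E
```

```text
cur [0.6514 0.0095 0.2041] psi 109.96 rows 11 using 10 end [ 0.584 -0.094  0.2  ] 15.0
{"offset": [[0.0, 0.01, -0.007], [0.001, 0.02, -0.015], [0.001, 0.03, -0.022], [0.001, 0.039, -0.03], [0.002, 0.049, -0.037], [0.002, 0.059, -0.045], [0.003, 0.069, -0.052], [0.003, 0.079, -0.059], [0.003, 0.089, -0.067], [0.004, 0.099, -0.074]], "angular": [[0.166, -0.001, 0.005], [0.331, -0.001, 0.005], [0.497, -0.0, 0.005], [0.663, 0.0, 0.006], [0.829, 0.0, 0.006], [0.994, 0.001, 0.006], [1.16, 0.001, 0.006], [1.326, 0.002, 0.006], [1.492, 0.002, 0.005], [1.657, 0.003, 0.005]]}
```

drive_tool --offset '[[0.0,0.01,-0.007],[0.001,0.02,-0.015],[0.001,0.03,-0.022],[0.001,0.039,-0.03],[0.002,0.049,-0.037],[0.002,0.059,-0.045],[0.003,0.069,-0.052],[0.003,0.079,-0.059],[0.003,0.089,-0.067],[0.004,0.099,-0.074]]' --angular '[[0.166,0,0.005],[0.331,0,0.005],[0.497,0,0.005],[0.663,0,0.006],[0.829,0,0.006],[0.994,0,0.006],[1.16,0,0.006],[1.326,0,0.006],[1.492,0,0.005],[1.657,0,0.005]]' --fingers 1

```text
time_s: 11.65
tool_pos: [0.5828, -0.0943, 0.1985]
tool_rot: [79.7, 89.9, 94.4]
force: [-0.5, 0.2, 0.8]
grip_width: 0.0015
```

```bash
python3 - <<'E'
from h import *
snap('top','top5');snap('side','side5');snap('wrist','w5'); o=obs(); print(o['grip_width'],o['qpos'])
im=cv2.imread('pics/top5.png'); cv2.imwrite('pics/top5c.png',cv2.resize(im[100:250,130:330],None,fx=4,fy=4,interpolation=2))
im=cv2.imread('pics/side5.png'); cv2.imwrite('pics/side5c.png',cv2.resize(im[140:290,170:370],None,fx=4,fy=4,interpolation=2))
plan([(.584,-.094,.13,15)],hold=2,step=.04)
E
```

```text
0.0004952455997930532 [ 34.92895519  14.94782559 -33.20464414  93.47261565   8.32354575
  74.10518019  15.42505152]
cur [ 0.5829 -0.0945  0.1987] psi 15.1 rows 4 using 4 end [ 0.584 -0.094  0.13 ] 15.0
{"offset": [[0.034, 0.0, 0.001], [0.069, 0.0, 0.001], [0.069, 0.0, 0.001], [0.069, 0.0, 0.001]], "angular": [[0.001, 0.0, -0.002], [0.002, 0.0, -0.002], [0.002, 0.0, -0.002], [0.002, 0.0, -0.002]]}
```

View pics/top5c.png

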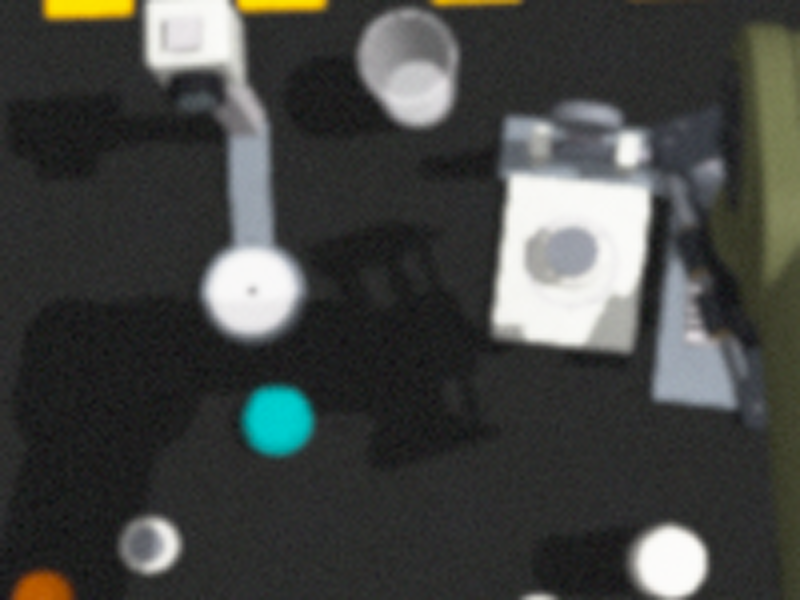

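View pics/side5c.png

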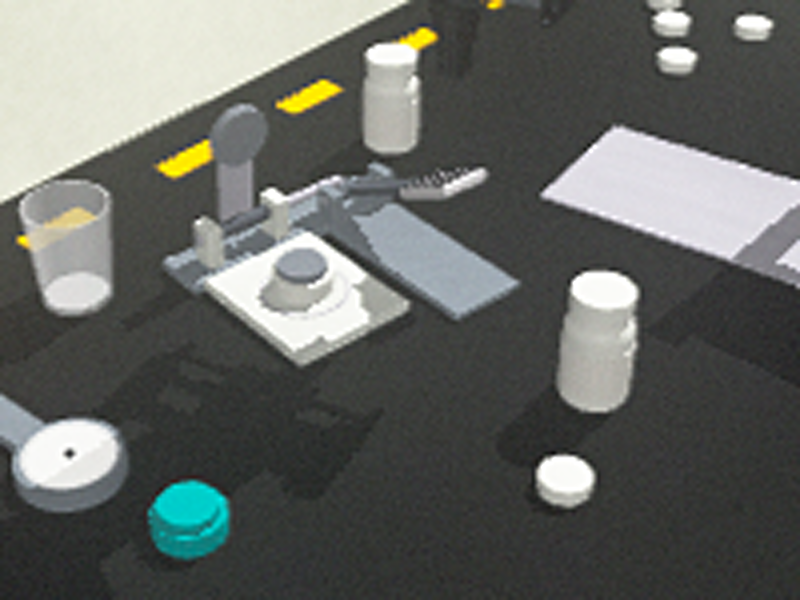

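View pics/w5.png

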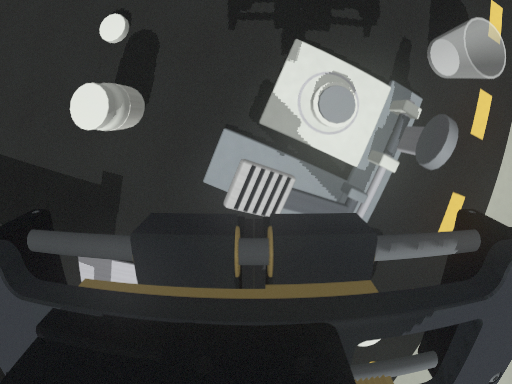

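```bash
cat >> h.py <<'E'
def lid(f,seed,win=14,lo=95,hi=165):
    im=cv2.imread('pics/%s.png'%f).astype(int); x,y=map(int,seed); m=np.zeros(im.shape[:2],np.uint8)
    g=im.max(2); mm=((g>lo)&(g<hi)&(im[...,0]-im[...,2]>4)).astype(np.uint8); m[y-win:y+win,x-win:x+win]=mm[y-win:y+win,x-win:x+win]
    m=cv2.morphologyEx(m,cv2.MORPH_OPEN,np.ones((3,3),np.uint8))
    n,l,st,ce=cv2.connectedComponentsWithStats(m); i=l[y,x]; return ce[i],st[i]
E
python3 - <<'E'
from h import *
a,sa=lid('top5',(272,162)); b,sb=lid('side5',(245,206)); print(a,sa,b,sb,tri(('top5',a),('side5',b)),onplane('top5',[a],.0365),onplane('side5',[b],.0365))
a=np.array([571,251])/4+[129.6,99.6]; b=np.array([302,264])/4+[169.6,139.6]; print(a,b,tri(('top5',a),('side5',b)),onplane('top5',[a],.0365),onplane('side5',[b],.0365))
for px in ((336,104),): print('wrist lid',onplane('w5',[px],.0365))
print('wrist dot circ', onplane('w5',[(327,103)],.012), proj('w5',[[.6467,.0083,.012]]))
E
```

```text
[255.5 191.5] [     0      0    512    384 196608] [255.5043461  191.49709921] [     0      0    512    384 196498] (array([0.54675335, 0.06135103, 0.15848043]), [0.0038842055334870735, 0.0038842055334870037]) [[0.55961403 0.06242334 0.0365    ]] [[ 0.67802236 -0.07235165  0.0365    ]]
[272.35 162.35] [245.1 205.6] (array([0.64920045, 0.0081052 , 0.03431586]), [0.00017368156210224734, 0.00017368156210214927]) [[0.64887844 0.00825698 0.0365    ]] [[0.64685631 0.01017813 0.0365    ]]
wrist lid [[0.64603403 0.00789827 0.0365    ]]
wrist dot circ [[0.64161712 0.00875793 0.012     ]] [[330.95471436 104.68873641]]
```

The dish stands on the bed about 2–4 mm from its centre, inside the 14 mm limit. The lid triangulates to (0.649, 0.008). Now I'll press the pedal.

drive_tool --offset '[[0.034,0,0.001],[0.069,0,0.001],[0.08,0,0.001],[0.09,0,0.001],[0.1,0,0.001],[0.11,0,0.001],[0.12,0,0.001],[0.13,0,0.001],[0.135,0,0.001],[0.14,0,0.001]]' --angular '[[0,0,0],[0,0,0],[0,0,0],[0,0,0],[0,0,0],[0,0,0],[0,0,0],[0,0,0],[0,0,0],[0,0,0]]' --squeeze 30

```text
time_s: 13.05
tool_pos: [0.5831, -0.0939, 0.0584]
tool_rot: [118.0, 89.8, 133.1]
force: [-2.4, 0.7, 5.8]
grip_width: 0.0006
```

```bash
python3 - <<'E'
from h import *
o=obs(); print(o['force'],o['tool_pos'],o['qpos'])
plan([(.584,-.094,.042,15)],hold=2,step=.01)
E
```

```text
[-2.37729949  0.7197643   5.80709528] [ 0.58309619 -0.0938615   0.05836313] [ 32.93782868  22.67562684 -31.53687799 101.54778031  13.38053263
  59.66362928  11.64455389]
cur [ 0.5831 -0.0939  0.0584] psi 15.1 rows 4 using 4 end [ 0.584 -0.094  0.042] 15.0
{"offset": [[0.008, -0.0, 0.0], [0.016, -0.0, 0.001], [0.016, -0.0, 0.001], [0.016, -0.0, 0.001]], "angular": [[0.001, -0.001, -0.003], [0.002, -0.001, -0.003], [0.002, -0.001, -0.003], [0.002, -0.001, -0.003]]}
```

drive_tool --offset '[[0.004,0,0],[0.008,0,0],[0.012,0,0.001],[0.014,0,0.001],[0.014,0,0.001]]' --angular '[[0,0,0],[0,0,0],[0,0,0],[0,0,0],[0,0,0]]'

```text
time_s: 13.68
tool_pos: [0.5819, -0.0936, 0.0466]
tool_rot: [160.0, 89.6, 175.1]
force: [-13.6, 0.9, 24.4]
grip_width: 0.0006
```

```bash
python3 - <<'E'
from h import *
o=obs(); print(o['force'],o['tool_pos'])
snap('side','side6')
im=cv2.imread('pics/side6.png'); cv2.imwrite('pics/side6c.png',cv2.resize(im[140:290,170:370],None,fx=4,fy=4,interpolation=2))
E
```

```text
[-13.61355172   0.92234577  24.42291307] [ 0.58188258 -0.09358741  0.04658909]
```

View pics/side6c.png

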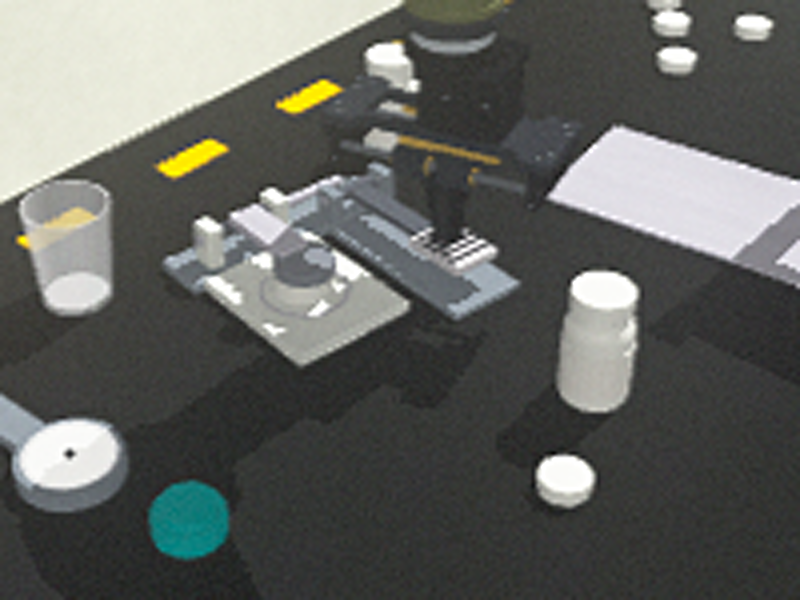

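The jaw is down on the dish. The force is 24 N with the tip at about 38.6 mm, so the pedal is on its stop. I'll hold briefly, then raise.

drive_tool --offset '[[0,0,0],[0.001,0,0],[0.001,0,0],[-0.01,0,0],[-0.025,0,0],[-0.045,0,0],[-0.07,0,0],[-0.1,0,0],[-0.13,0,0],[-0.154,0,0]]' --angular '[[0,0,0],[0,0,0],[0,0,0],[0,0,0],[0,0,0],[0,0,0],[0,0,0],[0,0,0],[0,0,0],[0,0,0]]'

```text
time_s: 14.98
tool_pos: [0.5821, -0.0936, 0.2018]
tool_rot: [160.5, 89.5, 175.6]
force: [-0.9, -0.3, 0.2]
grip_width: 0.0003
```

```bash
python3 - <<'E'
from h import *
o=obs(); print(o['force'],o['tool_pos'])
for n in ('side','top'):
    snap(n,n+'7')
im=cv2.imread('pics/side7.png'); cv2.imwrite('pics/side7c.png',cv2.resize(im[140:290,170:370],None,fx=4,fy=4,interpolation=2))
im=cv2.imread('pics/top7.png'); cv2.imwrite('pics/top7c.png',cv2.resize(im[100:250,130:330],None,fx=4,fy=4,interpolation=2))
E
```

```text
[-0.88415047 -0.2508036   0.19792703] [ 0.58207345 -0.09355896  0.20175785]
```

View pics/side7c.png

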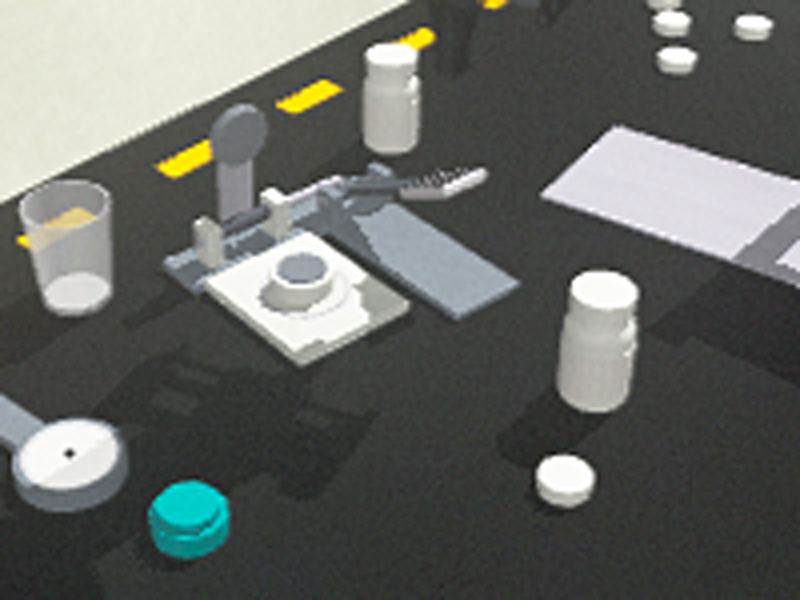

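View pics/top7c.png

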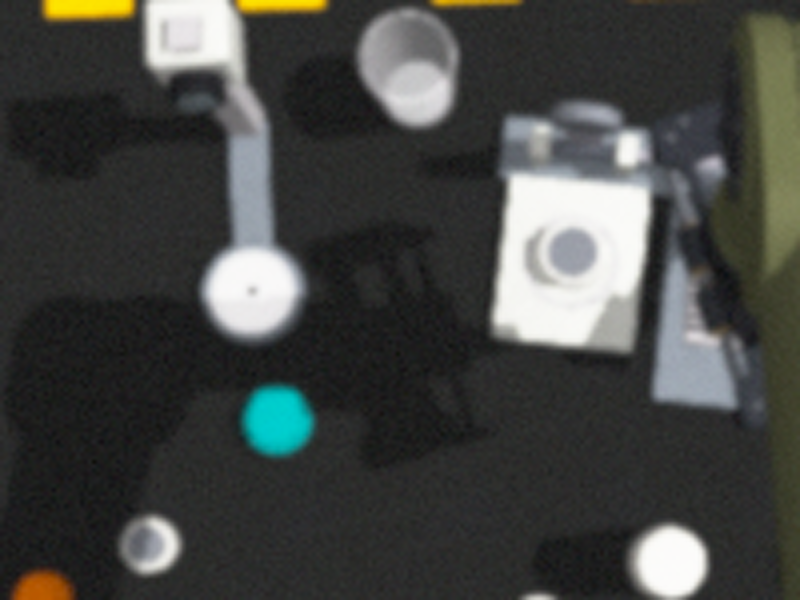

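```bash
python3 - <<'E'
from h import *
a=np.array([572,251.5])/4+[129.6,99.6]; b=np.array([303,267])/4+[169.6,139.6]; print(tri(('top7',a),('side7',b)))
plan([(.649,.0085,.2,110)],hold=1)
E
```

```text
(array([0.64938076, 0.00716178, 0.03080155]), [0.0003515030660253486, 0.0003515030660254615])
cur [ 0.5838 -0.0937  0.2035] psi 15.09 rows 11 using 10 end [0.649 0.008 0.2  ] 110.0
{"offset": [[0.0, 0.008, 0.009], [0.001, 0.016, 0.018], [0.001, 0.024, 0.027], [0.001, 0.033, 0.036], [0.002, 0.041, 0.045], [0.002, 0.049, 0.054], [0.002, 0.057, 0.063], [0.003, 0.065, 0.072], [0.003, 0.073, 0.081], [0.003, 0.082, 0.09]], "angular": [[-0.166, -0.004, -0.001], [-0.331, -0.004, -0.001], [-0.497, -0.004, -0.002], [-0.663, -0.004, -0.002], [-0.828, -0.004, -0.002], [-0.994, -0.003, -0.003], [-1.159, -0.003, -0.003], [-1.325, -0.003, -0.003], [-1.491, -0.003, -0.004], [-1.656, -0.003, -0.004]]}
```

drive_tool --offset '[[0.0,0.008,0.009],[0.001,0.016,0.018],[0.001,0.024,0.027],[0.001,0.033,0.036],[0.002,0.041,0.045],[0.002,0.049,0.054],[0.002,0.057,0.063],[0.003,0.065,0.072],[0.003,0.073,0.081],[0.003,0.082,0.09]]' --angular '[[-0.166,-0.004,0],[-0.331,-0.004,0],[-0.497,-0.004,-0.002],[-0.663,-0.004,-0.002],[-0.828,-0.004,-0.002],[-0.994,-0.003,-0.003],[-1.159,-0.003,-0.003],[-1.325,-0.003,-0.003],[-1.491,-0.003,-0.004],[-1.656,-0.003,-0.004]]' --fingers -1

```text
time_s: 16.32
tool_pos: [0.6482, 0.009, 0.1986]
tool_rot: [66.7, 89.8, 177.0]
force: [0.4, -0.0, 0.7]
grip_width: 0.0855
```

```bash
python3 - <<'E'
from h import *
o=obs(); print(o['grip_width'],o['tool_pos'],o['qpos'])
plan([(.6493,.008,.12,110),(.6493,.008,.0245,110)],hold=2,step=.04)
E
```

```text
0.08551190023084564 [0.64818205 0.00902665 0.19862552] [ 33.10657423  26.55379518 -48.93099872  84.38629864  20.07530107
  78.35994035  93.36978339]
cur [0.6482 0.009  0.1986] psi 110.29 rows 7 using 7 end [0.649 0.008 0.025] 110.0
{"offset": [[0.039, -0.0, -0.001], [0.079, -0.001, -0.001], [0.11, -0.001, -0.001], [0.142, -0.001, -0.002], [0.174, -0.001, -0.002], [0.174, -0.001, -0.002], [0.174, -0.001, -0.002]], "angular": [[0.003, 0.001, -0.003], [0.005, 0.001, -0.003], [0.005, 0.001, -0.003], [0.005, 0.001, -0.003], [0.005, 0.001, -0.003], [0.005, 0.001, -0.003], [0.005, 0.001, -0.003]]}
```

drive_tool --offset '[[0.035,0,-0.001],[0.07,-0.001,-0.001],[0.1,-0.001,-0.001],[0.13,-0.001,-0.002],[0.155,-0.001,-0.002],[0.17,-0.001,-0.002],[0.174,-0.001,-0.002],[0.174,-0.001,-0.002]]' --angular '[[0.003,0,-0.003],[0.005,0,-0.003],[0.005,0,-0.003],[0.005,0,-0.003],[0.005,0,-0.003],[0.005,0,-0.003],[0.005,0,-0.003],[0.005,0,-0.003]]'

```text
time_s: 17.32
tool_pos: [0.6494, 0.0076, 0.0249]
tool_rot: [-8.4, 89.9, 101.6]
force: [0.0, 0.1, 0.6]
grip_width: 0.0872
```

drive_tool --offset '[[0,0,0],[0,0,0],[0,0,0],[0,0,0],[0,0,0],[0,0,0]]' --angular '[[0,0,0],[0,0,0],[0,0,0],[0,0,0],[0,0,0],[0,0,0]]' --fingers 1 --squeeze 20

```text
time_s: 18.08
tool_pos: [0.6494, 0.0076, 0.025]
tool_rot: [-9.6, 89.9, 100.4]
force: [-0.3, -0.7, 1.5]
grip_width: 0.05
```

drive_tool --offset '[[-0.02,0,0],[-0.05,0,0],[-0.09,0,0],[-0.13,0,0],[-0.17,0,0],[-0.18,0,0]]' --angular '[[0,0,0],[0,0,0],[0,0,0],[0,0,0],[0,0,0],[0,0,0]]'

```text
time_s: 18.82
tool_pos: [0.651, 0.0082, 0.2095]
tool_rot: [-99.0, 89.7, 11.0]
force: [0.4, -0.3, -0.2]
grip_width: 0.0504
```

```bash
python3 - <<'E'
from h import *
o=obs(); print(o['grip_width'],o['tool_pos'],o['qpos'])
plan([(.632,.2612,.195,100)],hold=2,step=.05)
E
```

```text
0.050436499965560676 [0.65102822 0.00818815 0.20952197] [ 33.33512412  26.12649293 -49.16703504  83.63682245  19.85903452
  78.89610335  93.42027869]
cur [0.651  0.0082 0.2095] psi 110.03 rows 8 using 8 end [0.632 0.261 0.195] 100.0
{"offset": [[0.002, -0.011, 0.041], [0.005, -0.023, 0.081], [0.007, -0.034, 0.122], [0.01, -0.046, 0.163], [0.012, -0.057, 0.204], [0.015, -0.069, 0.244], [0.015, -0.069, 0.244], [0.015, -0.069, 0.244]], "angular": [[0.029, -0.001, 0.006], [0.058, -0.001, 0.006], [0.088, -0.001, 0.006], [0.117, -0.001, 0.006], [0.146, -0.001, 0.006], [0.175, -0.0, 0.006], [0.175, -0.0, 0.006], [0.175, -0.0, 0.006]]}
```

drive_tool --offset '[[0.004,-0.011,0.041],[0.008,-0.023,0.081],[0.014,-0.034,0.122],[0.019,-0.046,0.163],[0.024,-0.056,0.204],[0.026,-0.068,0.244],[0.026,-0.068,0.244],[0.026,-0.068,0.244]]' --angular '[[0.029,0,0.006],[0.058,0,0.006],[0.088,0,0.006],[0.117,0,0.006],[0.146,0,0.006],[0.175,0,0.006],[0.175,0,0.006],[0.175,0,0.006]]'

```text
time_s: 19.82
tool_pos: [0.6314, 0.2601, 0.1831]
tool_rot: [151.6, 89.9, -108.4]
force: [-0.2, -0.8, -1.0]
grip_width: 0.05
```

```bash
python3 - <<'E'
from h import *
o=obs(); print(o['grip_width'],o['tool_pos'],o['tool_rot'],o['qpos'],o['force'])
snap('side','side8');snap('wrist','w8')
im=cv2.imread('pics/side8.png'); cv2.imwrite('pics/side8c.png',cv2.resize(im[110:310,80:280],None,fx=3,fy=3,interpolation=2))
print((proj('side8',[[.63,.26,.18]])-[80,110])*3)
plan([(.630,.2605,.183,100)],hold=2,step=.05)
E
```

```text
0.049967039554149134 [0.63137755 0.26008033 0.18310112] [ 151.55217464   89.90369095 -108.42495134] [  8.78611609  31.4575507  -48.22281186  80.11814598  23.43546155
  78.77085911  60.27519118] [-0.22506396 -0.75830708 -1.0111681 ]
[[298.25402919 283.94268058]]
cur [0.6321 0.2587 0.1833] psi 99.88 rows 3 using 3 end [0.63  0.26  0.183] 100.0
{"offset": [[0.0, 0.002, 0.002], [0.0, 0.002, 0.002], [0.0, 0.002, 0.002]], "angular": [[-0.002, -0.002, -0.0], [-0.002, -0.002, -0.0], [-0.002, -0.002, -0.0]]}
```

View pics/side8c.png

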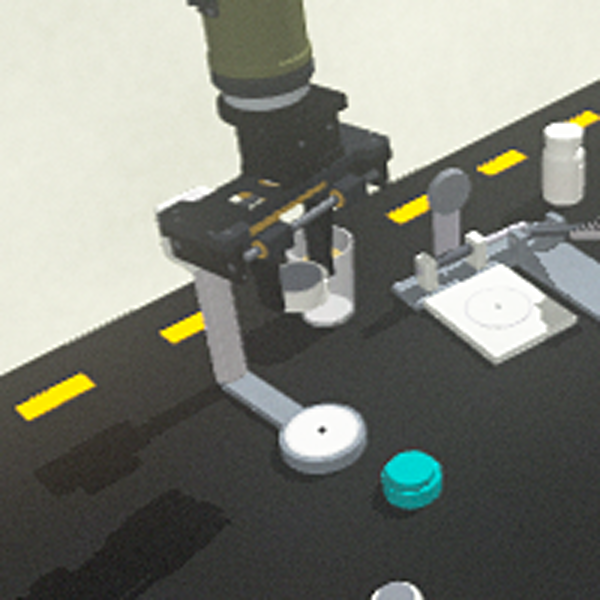

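The dish hangs over the lamp in front of the lens, within a few mm of the predicted viewing-point pixel. I'll hold it there for more than 2 s.

drive_tool --offset '[[0,0.002,0.002],[0,0.002,0.002],[0,0.002,0.002],[0,0.002,0.002],[0,0.002,0.002],[0,0.002,0.002],[0,0.002,0.002],[0,0.002,0.002],[0,0.002,0.002],[0,0.002,0.002]]' --angular '[[0,-0.002,0],[0,-0.002,0],[0,-0.002,0],[0,-0.002,0],[0,-0.002,0],[0,-0.002,0],[0,-0.002,0],[0,-0.002,0],[0,-0.002,0],[0,-0.002,0]]'

```text
time_s: 21.18
tool_pos: [0.6298, 0.2603, 0.1833]
tool_rot: [45.1, 90.0, 144.9]
force: [-0.3, -0.4, -1.3]
grip_width: 0.0502
```

drive_tool --offset '[[0,0,0],[0,0,0],[0,0,0],[0,0,0],[0,0,0],[0,0,0],[0,0,0],[0,0,0],[0,0,0],[0,0,0]]' --angular '[[0,0,0],[0,0,0],[0,0,0],[0,0,0],[0,0,0],[0,0,0],[0,0,0],[0,0,0],[0,0,0],[0,0,0]]'

```text
time_s: 22.42
tool_pos: [0.6298, 0.2603, 0.1833]
tool_rot: [42.6, 90.0, 142.4]
force: [0.1, -0.5, -0.2]
grip_width: 0.0502
```

```bash
python3 - <<'E'
from h import *
o=obs(); print(o['grip_width'],o['tool_pos'],o['qpos'])
plan([(.60,.20,.23,97),(.53,0.0,.23,75),(.52,-.12,.23,60)],hold=0,step=.06)
E
```

```text
0.05019473558974093 [0.62981341 0.26033102 0.18334464] [  8.93312455  31.26025829 -48.31385346  80.37474716  23.26316019
  78.62426624  60.13348988]
cur [0.6298 0.2603 0.1833] psi 99.88 rows 9 using 9 end [ 0.52 -0.12  0.23] 60.0
{"offset": [[-0.023, 0.02, -0.027], [-0.047, 0.04, -0.054], [-0.047, 0.066, -0.101], [-0.047, 0.091, -0.147], [-0.047, 0.117, -0.193], [-0.047, 0.143, -0.239], [-0.047, 0.153, -0.278], [-0.047, 0.163, -0.317], [-0.047, 0.173, -0.356]], "angular": [[0.025, 0.0, -0.0], [0.05, 0.0, -0.0], [0.146, 0.0, -0.0], [0.242, 0.0, -0.0], [0.338, 0.0, -0.0], [0.434, 0.0, -0.0], [0.521, 0.0, -0.0], [0.609, 0.0, -0.0], [0.696, 0.0, -0.0]]}
```

drive_tool --offset '[[-0.023,0.02,-0.027],[-0.047,0.04,-0.054],[-0.047,0.066,-0.101],[-0.047,0.091,-0.147],[-0.047,0.117,-0.193],[-0.047,0.143,-0.239],[-0.047,0.153,-0.278],[-0.047,0.163,-0.317],[-0.047,0.173,-0.356]]' --angular '[[0.025,0,0],[0.05,0,0],[0.146,0,0],[0.242,0,0],[0.338,0,0],[0.434,0,0],[0.521,0,0],[0.609,0,0],[0.696,0,0]]'

```text
time_s: 23.55
tool_pos: [0.5203, -0.1215, 0.2306]
tool_rot: [-105.5, 90.0, -45.7]
force: [0.6, 0.0, -1.2]
grip_width: 0.0503
```

```bash
python3 - <<'E'
from h import *
o=obs(); print(o['grip_width'],o['tool_pos'],o['qpos'])
plan([(.53,-.25,.18,50),(.544,-.328,.08,45)],hold=2,step=.05)
E
```

```text
0.050257312515728556 [ 0.52029698 -0.12147131  0.23060988] [ 46.43651339   6.79947747 -38.7184166   98.47013296   4.38933051
  76.23311751  66.68719692]
cur [ 0.5203 -0.1215  0.2306] psi 59.82 rows 8 using 8 end [ 0.544 -0.328  0.08 ] 45.0
{"offset": [[0.017, -0.024, -0.035], [0.034, -0.049, -0.071], [0.051, -0.073, -0.106], [0.084, -0.09, -0.126], [0.117, -0.107, -0.146], [0.151, -0.124, -0.167], [0.151, -0.124, -0.167], [0.151, -0.124, -0.167]], "angular": [[0.057, -0.0, 0.0], [0.114, -0.0, 0.0], [0.171, -0.0, 0.0], [0.2, -0.0, 0.0], [0.23, -0.0, 0.0], [0.259, -0.0, 0.0], [0.259, -0.0, 0.0], [0.259, -0.0, 0.0]]}
```

drive_tool --offset '[[0.017,-0.024,-0.035],[0.034,-0.049,-0.071],[0.051,-0.073,-0.106],[0.084,-0.09,-0.126],[0.117,-0.107,-0.146],[0.151,-0.124,-0.167],[0.151,-0.124,-0.167],[0.151,-0.124,-0.167]]' --angular '[[0.057,0,0],[0.114,0,0],[0.171,0,0],[0.2,0,0],[0.23,0,0],[0.259,0,0],[0.259,0,0],[0.259,0,0]]'

```text
time_s: 24.55
tool_pos: [0.5442, -0.3276, 0.0801]
tool_rot: [-19.7, 89.9, 25.3]
force: [0.3, -0.2, -0.4]
grip_width: 0.0502
```

```bash
python3 - <<'E'
from h import *
o=obs(); print(o['grip_width'],o['tool_pos'],o['qpos'])
snap('side','side9');snap('wrist','w9')
im=cv2.imread('pics/side9.png'); cv2.imwrite('pics/side9c.png',cv2.resize(im[110:260,250:450],None,fx=4,fy=4,interpolation=2))
plan([(.544,-.328,.017,45)],hold=2,step=.02)
E
```

```text
0.05024313199463418 [ 0.54415382 -0.32762595  0.08012994] [ 51.35597638  25.61587806 -28.63324983  94.23142046  13.32436442
  63.53202153  64.12122587]
cur [ 0.5449 -0.3273  0.0813] psi 45.07 rows 6 using 6 end [ 0.544 -0.328  0.017] 45.0
{"offset": [[0.016, 0.0, -0.0], [0.032, 0.0, -0.001], [0.048, 0.0, -0.001], [0.064, 0.0, -0.001], [0.064, 0.0, -0.001], [0.064, 0.0, -0.001]], "angular": [[0.0, 0.001, 0.003], [0.001, 0.001, 0.003], [0.001, 0.001, 0.003], [0.001, 0.001, 0.003], [0.001, 0.001, 0.003], [0.001, 0.001, 0.003]]}
```

View pics/side9c.png

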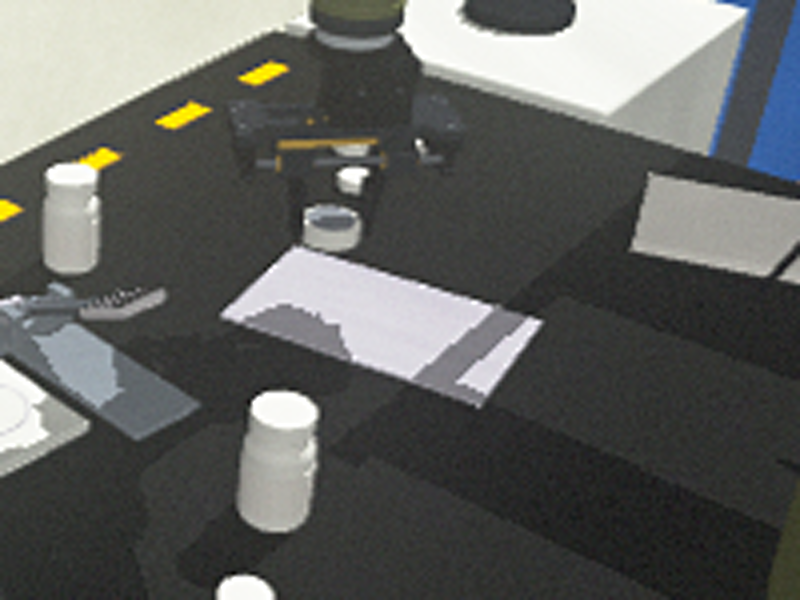

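View pics/w9.png

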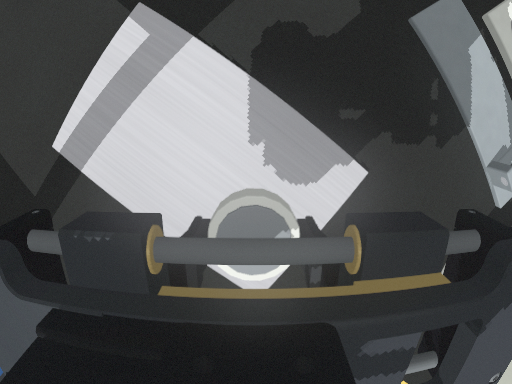

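```bash
python3 - <<'E'
from h import *
c=np.array([(300,247),(222,315),(480,407),(543,320)])/4+[249.6,109.6]
P=onplane('side9',c,.004); print(P.round(4).tolist(),P.mean(0))
c=np.array([(138,3),(368,172),(53,147)]); print(onplane('w9',c,.004).round(4).tolist())
E
```

```text
[[0.6098, -0.39, 0.004], [0.5935, -0.242, 0.004], [0.3563, -0.2688, 0.004], [0.378, -0.4233, 0.004]] [ 0.48440804 -0.33100394  0.004     ]
[[0.3571, -0.2761, 0.004], [0.5941, -0.2427, 0.004], [0.3787, -0.4227, 0.004]]
```

The plate's centre is at (0.486, -0.333) in all three views, so the target (0.544, -0.328) is well inside. I'll lower the dish.

drive_tool --offset '[[0.016,0,0],[0.032,0,0],[0.048,0,-0.001],[0.058,0,-0.001],[0.064,0,-0.001],[0.064,0,-0.001],[0.064,0,-0.001]]' --angular '[[0,0.001,0.003],[0,0.001,0.003],[0,0.001,0.003],[0,0.001,0.003],[0,0.001,0.003],[0,0.001,0.003],[0,0.001,0.003]]'

```text
time_s: 25.52
tool_pos: [0.5446, -0.3282, 0.0174]
tool_rot: [-20.8, 90.0, 24.2]
force: [0.0, -0.4, -0.9]
grip_width: 0.0504
```

drive_tool --offset '[[0.001,0,0],[0.001,0,0],[0.001,0,0],[0.001,0,0],[0.001,0,0]]' --angular '[[0,0,0],[0,0,0],[0,0,0],[0,0,0],[0,0,0]]' --fingers -1

```text
time_s: 26.15
tool_pos: [0.5446, -0.3282, 0.0165]
tool_rot: [-24.6, 90.0, 20.5]
force: [0.3, 0.5, -0.7]
grip_width: 0.0853
```

drive_tool --offset '[[-0.02,0,0],[-0.05,0,0],[-0.09,0,0],[-0.14,0,0],[-0.2,0,0],[-0.22,0,0]]' --angular '[[0,0,0],[0,0,0],[0,0,0],[0,0,0],[0,0,0],[0,0,0]]'

```text
time_s: 26.9
tool_pos: [0.5466, -0.3287, 0.2431]
tool_rot: [-76.0, 89.5, -30.9]
force: [-0.7, 0.2, 0.1]
grip_width: 0.087
```

```bash
python3 - <<'E'
from h import *
o=obs(); print(o['grip_width'],o['tool_pos'],o['qpos'])
snap('top','top10'); snap('wrist','w10');snap('side','side10')
plan([(.53,-.1,.25,75),(.50,.1,.24,100),(.45,.25,.24,110)],step=.06)
E
```

```text
0.08696774055570879 [ 0.54660285 -0.32871205  0.24306896] [ 52.4890232   18.70060191 -30.30053269  83.61952131   9.53138529
  79.70459952  66.98050355]
cur [ 0.5449 -0.3283  0.2377] psi 45.07 rows 11 using 10 end [0.467 0.2   0.24 ] 106.7
{"offset": [[-0.003, 0.043, 0.038], [-0.006, 0.086, 0.076], [-0.009, 0.129, 0.113], [-0.013, 0.172, 0.151], [-0.01, 0.212, 0.181], [-0.008, 0.253, 0.211], [-0.005, 0.294, 0.241], [-0.003, 0.334, 0.272], [-0.003, 0.381, 0.295], [-0.003, 0.428, 0.319]], "angular": [[-0.131, 0.0, 0.002], [-0.261, 0.0, 0.002], [-0.392, 0.0, 0.003], [-0.522, -0.0, 0.003], [-0.631, -0.0, 0.003], [-0.74, -0.0, 0.003], [-0.85, -0.0, 0.003], [-0.959, -0.001, 0.003], [-1.017, -0.001, 0.003], [-1.075, -0.001, 0.003]]}
```

View pics/w10.png

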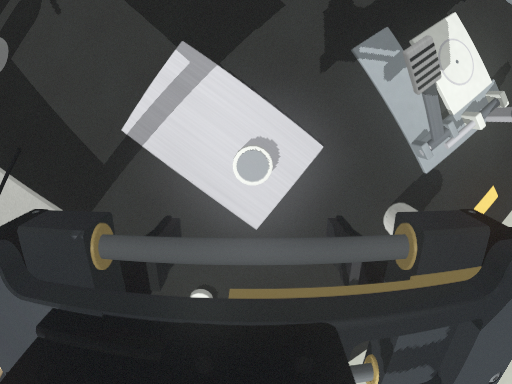

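View pics/top10.png

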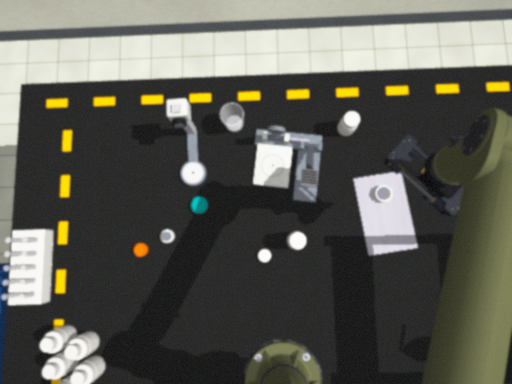

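The medium dish is on the plate: (253,166) in the wrist view and (382,194) in the top view. The small dish is still at (167,236) in the top view, so I'll go to it.

drive_tool --offset '[[-0.003,0.043,0.038],[-0.006,0.086,0.076],[-0.009,0.129,0.113],[-0.013,0.172,0.151],[-0.01,0.212,0.181],[-0.008,0.253,0.211],[-0.005,0.294,0.241],[-0.003,0.334,0.272],[-0.003,0.381,0.295],[-0.003,0.428,0.319]]' --angular '[[-0.131,0,0.002],[-0.261,0,0.002],[-0.392,0,0.003],[-0.522,0,0.003],[-0.631,0,0.003],[-0.74,0,0.003],[-0.85,0,0.003],[-0.959,0,0.003],[-1.017,0,0.003],[-1.075,0,0.003]]'

```text
time_s: 28.3
tool_pos: [0.4652, 0.2005, 0.2377]
tool_rot: [90.8, 89.7, -162.4]
force: [0.9, -0.4, 0.2]
grip_width: 0.0872
```

```bash
python3 - <<'E'
from h import *
o=obs(); print(o['grip_width'],o['tool_pos'],o['qpos'])
plan([(.433,.342,.2,110)],step=.05,hold=2)
E
```

```text
0.08716279246556954 [0.46524745 0.2005224  0.23768359] [ 29.46320879   4.57087054 -57.68406987 100.7329313    3.91445768
  77.09742525  77.72106102]
cur [0.4652 0.2005 0.2377] psi 106.75 rows 5 using 5 end [0.433 0.342 0.2  ] 110.0
{"offset": [[0.013, -0.003, 0.048], [0.025, -0.007, 0.097], [0.038, -0.01, 0.145], [0.038, -0.01, 0.145], [0.038, -0.01, 0.145]], "angular": [[-0.019, -0.0, -0.004], [-0.038, 0.0, -0.004], [-0.057, 0.0, -0.004], [-0.057, 0.0, -0.004], [-0.057, 0.0, -0.004]]}
```

drive_tool --offset '[[0.013,-0.003,0.048],[0.025,-0.007,0.097],[0.038,-0.01,0.145],[0.038,-0.01,0.145],[0.038,-0.01,0.145]]' --angular '[[-0.019,0,-0.004],[-0.038,0,-0.004],[-0.057,0,-0.004],[-0.057,0,-0.004],[-0.057,0,-0.004]]'

```text
time_s: 28.92
tool_pos: [0.4322, 0.3412, 0.198]
tool_rot: [100.7, 89.8, -149.2]
force: [0.1, -0.4, 0.6]
grip_width: 0.0866
```

```bash
python3 - <<'E'
from h import *
o=obs(); print(o['grip_width'],o['tool_pos'],o['qpos'])
snap('side','side11'); snap('top','top11'); snap('wrist','w11')
im=cv2.imread('pics/w11.png')[:235]; hsv=cv2.cvtColor(im,cv2.COLOR_BGR2HSV); m=((hsv[...,2]>125)&(hsv[...,1]<60)).astype(np.uint8)
n,l,st,ce=cv2.connectedComponentsWithStats(m)
for i in range(1,n):
    if st[i,4]>300:
        c=max(cv2.findContours((l==i).astype('uint8'),0,1)[0],key=len); e=cv2.fitEllipse(c)
        print(st[i],np.round(e[0],1),np.round(e[1],1),[onplane('w11',[e[0]],z)[0].round(4).tolist() for z in (.01,.018)])
E
```

```text
0.0865544011823606 [0.43222583 0.34116326 0.19799274] [ 12.44287436  16.2557535  -61.88194289  98.20549632  14.76787848
  74.66934149  57.54846944]
[ 466    0   46   90 2718] [493.2  35.8] [46.1 90. ] [[0.1064, 0.6005, 0.01], [0.1126, 0.5939, 0.018]]
[ 49  42  27  29 598] [62.2 56.1] [24.7 28.9] [[0.3641, 0.0455, 0.01], [0.3643, 0.0518, 0.018]]
[  0  55  24  38 759] [10.1 73.5] [25.  39.6] [[0.4053, -0.0517, 0.01], [0.4045, -0.0431, 0.018]]
[487 149  25  78 989] [502.2 202. ] [21.1 86. ] [[0.3325, 0.7272, 0.01], [0.3333, 0.7177, 0.018]]
[ 239  156   36   36 1027] [256.2 173.8] [34.9 35.7] [[0.4304, 0.3428, 0.01], [0.429, 0.3422, 0.018]]
[   0  180   45   47 1032] [ 14.8 203.9] [41.  45.8] [[0.5974, 0.004, 0.01], [0.5921, 0.0113, 0.018]]
```

View pics/w11.png

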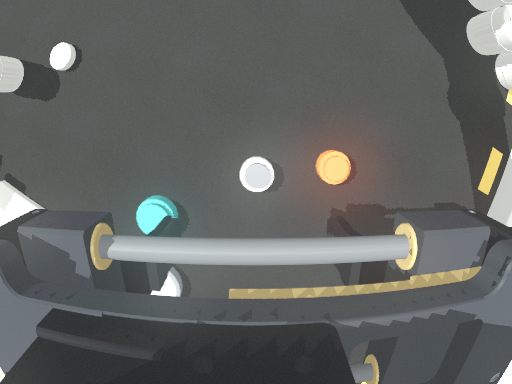

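View pics/side11.png

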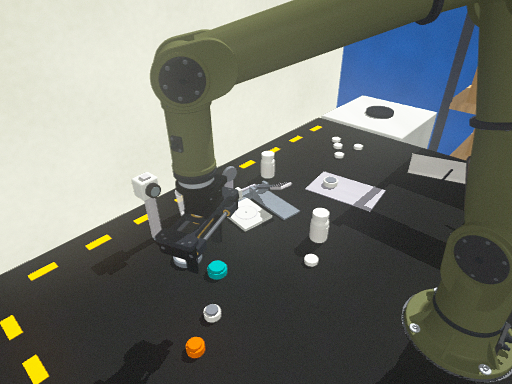

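Here the small dish is at (256,174) and the orange decoy is nearby at (333,167), in line with the fingers. I'll turn the tool 25° to keep clear of it.

```bash
python3 - <<'E'
from h import *
plan([(.432,.3435,.07,85),(.432,.3435,.0125,85)],step=.04,hold=2)
E
```

```text
cur [0.4337 0.3405 0.1993] psi 109.86 rows 8 using 8 end [0.432 0.344 0.012] 85.0
{"offset": [[0.032, 0.0, 0.001], [0.065, 0.0, 0.002], [0.097, 0.0, 0.003], [0.129, 0.0, 0.004], [0.158, 0.0, 0.004], [0.187, 0.0, 0.004], [0.187, 0.0, 0.004], [0.187, 0.0, 0.004]], "angular": [[0.108, -0.001, -0.001], [0.217, -0.001, -0.001], [0.325, -0.001, -0.001], [0.434, -0.001, -0.001], [0.434, -0.001, -0.001], [0.434, -0.001, -0.001], [0.434, -0.001, -0.001], [0.434, -0.001, -0.001]]}
```

drive_tool --offset '[[0.032,0,0.001],[0.065,0,0.002],[0.097,0,0.003],[0.129,0,0.004],[0.155,0,0.004],[0.175,0,0.004],[0.185,0,0.004],[0.187,0,0.004],[0.187,0,0.004]]' --angular '[[0.108,0,0],[0.217,0,0],[0.325,0,0],[0.434,0,0],[0.434,0,0],[0.434,0,0],[0.434,0,0],[0.434,0,0],[0.434,0,0]]'

```text
time_s: 30.2
tool_pos: [0.4328, 0.3443, 0.0129]
tool_rot: [-132.6, 90.0, -47.6]
force: [-0.4, 0.7, 0.4]
grip_width: 0.0867
```

drive_tool --offset '[[0,0,0],[0,0,0],[0,0,0],[0,0,0],[0,0,0],[0,0,0],[0,0,0]]' --angular '[[0,0,0],[0,0,0],[0,0,0],[0,0,0],[0,0,0],[0,0,0],[0,0,0]]' --fingers 1 --squeeze 20

```text
time_s: 31.08
tool_pos: [0.4328, 0.3443, 0.0129]
tool_rot: [-143.8, 90.0, -58.9]
force: [-0.3, 0.1, 0.7]
grip_width: 0.038
```

drive_tool --offset '[[-0.03,0,0],[-0.06,0,0],[-0.1,0,0],[-0.14,0,0],[-0.18,0,0],[-0.18,0,0]]' --angular '[[0,0,0],[0,0,0],[0,0,0],[0,0,0],[0,0,0],[0,0,0]]'

```text
time_s: 31.82
tool_pos: [0.434, 0.346, 0.196]
tool_rot: [-63.2, 89.6, 21.8]
force: [0.5, 0.3, -1.1]
grip_width: 0.0384
```

```bash
python3 - <<'E'
from h import *
o=obs(); print(o['grip_width'],o['tool_pos'],o['qpos'])
snap('side','side12'); snap('wrist','w12')
plan([(.50,.20,.21,100),(.6475,.0085,.21,110)],step=.055,hold=1)
E
```

```text
0.03840279888919935 [0.4340049  0.34600165 0.19604751] [  8.39443628  14.89582486 -57.05605288  98.30085569  13.15882099
  73.56258001  33.50426995]
cur [0.4326 0.3441 0.1926] psi 84.97 rows 9 using 9 end [0.648 0.009 0.21 ] 110.0
{"offset": [[-0.006, -0.027, -0.046], [-0.011, -0.053, -0.092], [-0.017, -0.08, -0.138], [-0.017, -0.113, -0.173], [-0.017, -0.145, -0.209], [-0.017, -0.178, -0.244], [-0.017, -0.211, -0.28], [-0.017, -0.244, -0.316], [-0.017, -0.244, -0.316]], "angular": [[-0.087, -0.001, 0.001], [-0.175, -0.001, 0.001], [-0.262, -0.001, 0.001], [-0.297, -0.001, 0.001], [-0.332, -0.001, 0.0], [-0.367, -0.001, 0.0], [-0.402, -0.001, 0.0], [-0.437, -0.001, 0.0], [-0.437, -0.001, 0.0]]}
```

View pics/w12.png

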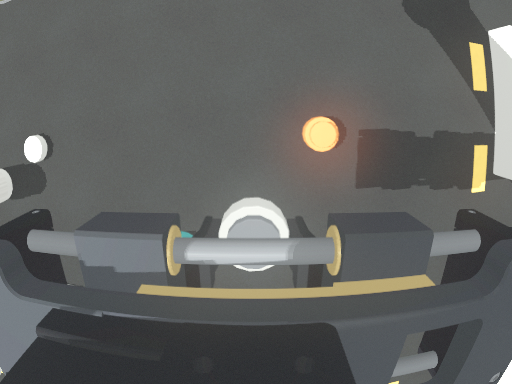

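The small dish is held level, with its rim at (254,235). Next, above the bed.

drive_tool --offset '[[-0.006,-0.027,-0.046],[-0.011,-0.053,-0.092],[-0.017,-0.08,-0.138],[-0.017,-0.113,-0.173],[-0.017,-0.145,-0.209],[-0.017,-0.178,-0.244],[-0.017,-0.211,-0.28],[-0.017,-0.244,-0.316],[-0.017,-0.244,-0.316]]' --angular '[[-0.087,0,0],[-0.175,0,0],[-0.262,0,0],[-0.297,0,0],[-0.332,0,0],[-0.367,0,0],[-0.402,0,0],[-0.437,0,0],[-0.437,0,0]]'

```text
time_s: 33.05
tool_pos: [0.6487, 0.002, 0.2065]
tool_rot: [101.2, 89.8, -149.2]
force: [-0.1, 0.7, -0.8]
grip_width: 0.0383
```

```bash
python3 - <<'E'
from h import *
o=obs(); print(o['grip_width'],o['tool_pos'],o['qpos'])
plan([(.6475,.0085,.1,110),(.6475,.0085,.04,110)],step=.03,hold=2)
E
```

```text
0.03831569135417299 [0.64871306 0.00202226 0.20650456] [ 33.2997369   26.17974451 -48.51371315  83.71149983  19.7429941
  79.15077173  93.51215001]
cur [0.6487 0.002  0.2065] psi 109.58 rows 9 using 9 end [0.648 0.008 0.04 ] 110.0
{"offset": [[0.027, -0.0, 0.002], [0.053, -0.001, 0.003], [0.08, -0.001, 0.005], [0.106, -0.001, 0.007], [0.126, -0.002, 0.007], [0.146, -0.002, 0.007], [0.166, -0.002, 0.007], [0.166, -0.002, 0.007], [0.166, -0.002, 0.007]], "angular": [[-0.002, -0.001, -0.004], [-0.004, -0.001, -0.004], [-0.006, -0.001, -0.004], [-0.007, -0.001, -0.004], [-0.007, -0.001, -0.004], [-0.007, -0.001, -0.004], [-0.007, -0.001, -0.004], [-0.007, -0.001, -0.004], [-0.007, -0.001, -0.004]]}
```

drive_tool --offset '[[0.026,0,0.002],[0.053,-0.001,0.003],[0.08,-0.001,0.005],[0.106,-0.001,0.007],[0.126,-0.002,0.007],[0.146,-0.002,0.007],[0.166,-0.002,0.007],[0.166,-0.002,0.007],[0.166,-0.002,0.007]]' --angular '[[-0.002,0,-0.004],[-0.004,0,-0.004],[-0.006,0,-0.004],[-0.007,0,-0.004],[-0.007,0,-0.004],[-0.007,0,-0.004],[-0.007,0,-0.004],[-0.007,0,-0.004],[-0.007,0,-0.004]]'

```text
time_s: 34.17
tool_pos: [0.6482, 0.009, 0.0411]
tool_rot: [-137.3, 89.9, -27.3]
force: [-0.1, 0.5, -0.1]
grip_width: 0.0379
```

```bash
python3 - <<'E'
from h import *
o=obs(); print(o['grip_width'],o['tool_pos'],o['force'])
plan([(.6475,.0085,.0253,110)],step=.01,hold=2)
E
```

```text
0.037856965388244845 [0.64820313 0.00902883 0.04107825] [-0.11475925  0.5120641  -0.1137129 ]
cur [0.6482 0.009  0.0411] psi 109.97 rows 4 using 4 end [0.648 0.008 0.025] 110.0
{"offset": [[0.008, 0.0, -0.0], [0.016, 0.001, -0.0], [0.016, 0.001, -0.0], [0.016, 0.001, -0.0]], "angular": [[-0.0, -0.001, 0.001], [-0.001, -0.001, 0.001], [-0.001, -0.001, 0.001], [-0.001, -0.001, 0.001]]}
```

drive_tool --offset '[[0.008,0,0],[0.013,0.001,0],[0.016,0.001,0],[0.016,0.001,0],[0.016,0.001,0]]' --angular '[[0,0,0],[0,0,0],[0,0,0],[0,0,0],[0,0,0]]'

```text
time_s: 34.8
tool_pos: [0.6473, 0.0087, 0.0251]
tool_rot: [-131.9, 89.9, -22.0]
force: [-0.7, 0.3, -0.4]
grip_width: 0.0383
```

drive_tool --offset '[[0,0,0],[0,0,0],[0,0,0],[0,0,0],[0,0,0],[0,0,0]]' --angular '[[0,0,0],[0,0,0],[0,0,0],[0,0,0],[0,0,0],[0,0,0]]' --fingers -1

```text
time_s: 35.55
tool_pos: [0.6474, 0.0087, 0.0251]
tool_rot: [-132.4, 89.9, -22.4]
force: [0.4, 0.4, -0.3]
grip_width: 0.0848
```

drive_tool --offset '[[-0.03,0,0],[-0.06,0,0],[-0.1,0,0],[-0.14,0,0],[-0.176,0,0],[-0.176,0,0]]' --angular '[[0,0,0],[0,0,0],[0,0,0],[0,0,0],[0,0,0],[0,0,0]]'

```text
time_s: 36.3
tool_pos: [0.649, 0.0095, 0.2048]
tool_rot: [-114.7, 89.6, -4.7]
force: [0.7, -0.0, -0.1]
grip_width: 0.087
```

```bash
python3 - <<'E'
from h import *
plan([(.584,-.094,.2,15)],hold=1)
E
```

```text
cur [0.649  0.0095 0.2048] psi 109.98 rows 11 using 10 end [ 0.584 -0.094  0.2  ] 15.0
{"offset": [[0.0, 0.01, -0.008], [0.001, 0.019, -0.015], [0.001, 0.029, -0.023], [0.002, 0.039, -0.03], [0.002, 0.048, -0.038], [0.003, 0.058, -0.045], [0.003, 0.068, -0.053], [0.003, 0.077, -0.06], [0.004, 0.087, -0.068], [0.004, 0.096, -0.075]], "angular": [[0.166, -0.003, 0.007], [0.332, -0.002, 0.007], [0.497, -0.001, 0.008], [0.663, -0.001, 0.008], [0.829, -0.0, 0.008], [0.995, 0.001, 0.008], [1.16, 0.001, 0.008], [1.326, 0.002, 0.008], [1.492, 0.003, 0.008], [1.658, 0.003, 0.008]]}
```

drive_tool --offset '[[0.0,0.01,-0.008],[0.001,0.019,-0.015],[0.001,0.029,-0.023],[0.002,0.039,-0.03],[0.002,0.048,-0.038],[0.003,0.058,-0.045],[0.003,0.068,-0.053],[0.003,0.077,-0.06],[0.004,0.087,-0.068],[0.004,0.096,-0.075]]' --angular '[[0.166,-0.003,0.007],[0.332,-0.002,0.007],[0.497,-0.001,0.008],[0.663,-0.001,0.008],[0.829,0,0.008],[0.995,0.001,0.008],[1.16,0.001,0.008],[1.326,0.002,0.008],[1.492,0.003,0.008],[1.658,0.003,0.008]]' --fingers 1

```text
time_s: 37.55
tool_pos: [0.5833, -0.0943, 0.1988]
tool_rot: [150.5, 89.9, 165.2]
force: [-0.6, -1.1, -0.4]
grip_width: 0.0019
```

```bash
python3 - <<'E'
from h import *
snap('top','top13');snap('side','side13'); o=obs(); print(o['grip_width'],o['qpos'])
a=cv2.imread('pics/top13.png')[110:220,200:330]; b=cv2.imread('pics/side13.png')[150:260,190:320]
cv2.imwrite('pics/c13.png',cv2.resize(np.hstack([a,b]),None,fx=3,fy=3,interpolation=2))
plan([(.584,-.094,.13,15)],hold=2,step=.04)
E
```

```text
0.0003311690391400777 [ 34.52363393  15.0020133  -32.77295539  93.31153648   8.41061842
  74.277089    15.16278731]
cur [ 0.5832 -0.0955  0.1991] psi 14.83 rows 4 using 4 end [ 0.584 -0.094  0.13 ] 15.0
{"offset": [[0.035, 0.001, 0.001], [0.069, 0.001, 0.001], [0.069, 0.001, 0.001], [0.069, 0.001, 0.001]], "angular": [[-0.002, -0.002, 0.0], [-0.003, -0.002, -0.0], [-0.003, -0.002, -0.0], [-0.003, -0.002, -0.0]]}
```

View pics/c13.png

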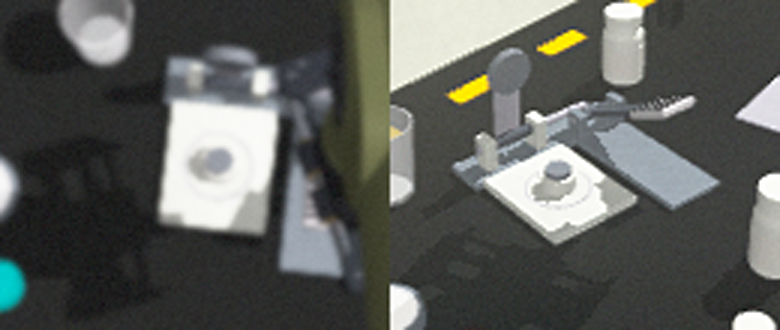

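```bash
python3 - <<'E'
from h import *
a=np.array([220,160])/3+[199.6,109.6]; b=np.array([169,170])/3+[189.6,149.6]; print(tri(('top13',a),('side13',b)))
E
```

```text
(array([0.64775401, 0.00616603, 0.03138385]), [0.00038286216030178946, 0.00038286216030165014])
```

drive_tool --offset '[[0.034,0.001,0.001],[0.069,0.001,0.001],[0.08,0.001,0.001],[0.09,0.001,0.001],[0.1,0.001,0.001],[0.11,0.001,0.001],[0.12,0.001,0.001],[0.13,0.001,0.001],[0.135,0.001,0.001],[0.14,0.001,0.001]]' --angular '[[0,0,0],[0,0,0],[0,0,0],[0,0,0],[0,0,0],[0,0,0],[0,0,0],[0,0,0],[0,0,0],[0,0,0]]' --squeeze 30

```text
time_s: 38.9
tool_pos: [0.5828, -0.0942, 0.0587]
tool_rot: [172.1, 89.8, -173.0]
force: [-3.6, 0.4, 6.0]
grip_width: 0.0004
```

The small dish sits within about 3 mm of the bed's centre, so I'll finish the press.

drive_tool --offset '[[0.004,0,0],[0.008,0,0],[0.012,0,0.001],[0.014,0,0.001],[0.014,0,0.001],[0.015,0,0.001]]' --angular '[[0,0,0],[0,0,0],[0,0,0],[0,0,0],[0,0,0],[0,0,0]]'

```text
time_s: 39.65
tool_pos: [0.5818, -0.094, 0.0465]
tool_rot: [178.3, 89.5, -166.9]
force: [-14.6, 1.0, 30.6]
grip_width: 0.0008
```

drive_tool --offset '[[0,0,0],[0.001,0,0],[0.001,0,0],[-0.01,0,0],[-0.025,0,0],[-0.045,0,0],[-0.07,0,0],[-0.1,0,0],[-0.13,0,0],[-0.154,0,0]]' --angular '[[0,0,0],[0,0,0],[0,0,0],[0,0,0],[0,0,0],[0,0,0],[0,0,0],[0,0,0],[0,0,0],[0,0,0]]'

```text
time_s: 40.9
tool_pos: [0.5822, -0.0935, 0.2017]
tool_rot: [175.7, 89.4, -169.4]
force: [0.0, -0.3, -0.2]
grip_width: 0.0005
```

```bash
python3 - <<'E'
from h import *
snap('top','top14');snap('side','side14')
a=cv2.imread('pics/top14.png')[110:220,200:330]; b=cv2.imread('pics/side14.png')[150:260,190:320]
cv2.imwrite('pics/c14.png',cv2.resize(np.hstack([a,b]),None,fx=3,fy=3,interpolation=2))
plan([(.648,.0075,.2,110)],hold=1)
E
```

```text
cur [ 0.584  -0.0936  0.2033] psi 14.82 rows 11 using 10 end [0.648 0.008 0.2  ] 110.0
{"offset": [[0.0, 0.008, 0.009], [0.001, 0.016, 0.018], [0.001, 0.024, 0.026], [0.001, 0.033, 0.035], [0.001, 0.041, 0.044], [0.002, 0.049, 0.053], [0.002, 0.057, 0.061], [0.002, 0.065, 0.07], [0.002, 0.073, 0.079], [0.003, 0.081, 0.088]], "angular": [[-0.166, -0.007, 0.001], [-0.332, -0.007, 0.0], [-0.498, -0.007, -0.0], [-0.664, -0.007, -0.001], [-0.831, -0.007, -0.002], [-0.997, -0.007, -0.002], [-1.163, -0.007, -0.003], [-1.329, -0.007, -0.003], [-1.495, -0.006, -0.004], [-1.661, -0.006, -0.005]]}
```

View pics/c14.png

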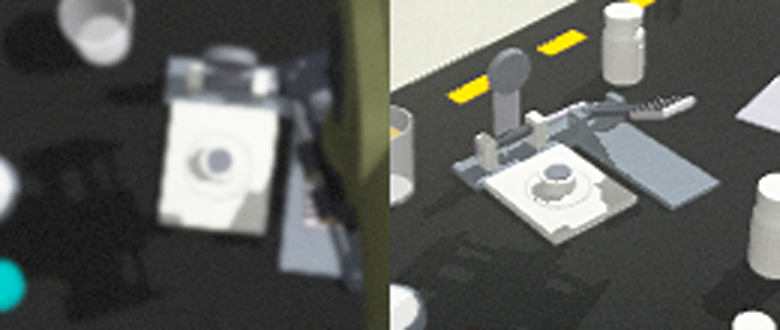

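The small lid is seated, its centre having dropped from row 170 to 173 in the side crop. The pedal is back up.

drive_tool --offset '[[0.0,0.008,0.009],[0.001,0.016,0.018],[0.001,0.024,0.026],[0.001,0.033,0.035],[0.001,0.041,0.044],[0.002,0.049,0.053],[0.002,0.057,0.061],[0.002,0.065,0.07],[0.002,0.073,0.079],[0.003,0.081,0.088]]' --angular '[[-0.166,-0.007,0],[-0.332,-0.007,0],[-0.498,-0.007,0],[-0.664,-0.007,0],[-0.831,-0.007,-0.002],[-0.997,-0.007,-0.002],[-1.163,-0.007,-0.003],[-1.329,-0.007,-0.003],[-1.495,-0.006,-0.004],[-1.661,-0.006,-0.005]]' --fingers -1

```text
time_s: 42.25
tool_pos: [0.6472, 0.0075, 0.198]
tool_rot: [78.7, 89.8, -171.0]
force: [0.9, 0.0, 0.2]
grip_width: 0.0849
```

```bash
python3 - <<'E'
from h import *
o=obs(); print(o['grip_width'],o['tool_pos'],o['qpos'])
plan([(.6478,.0078,.12,110),(.6478,.0078,.025,110)],hold=2,step=.04)
E
```

```text
0.08486574304899365 [0.6472326  0.00746491 0.19804082] [ 33.05624766  26.30371048 -48.54685222  84.60632423  19.82532004
  78.17650969  93.6743086 ]
cur [0.6472 0.0075 0.198 ] psi 110.33 rows 7 using 7 end [0.648 0.008 0.025] 110.0
{"offset": [[0.039, -0.0, 0.0], [0.078, -0.001, 0.0], [0.11, -0.001, 0.0], [0.141, -0.001, 0.0], [0.173, -0.001, 0.0], [0.173, -0.001, 0.0], [0.173, -0.001, 0.0]], "angular": [[0.003, 0.001, -0.003], [0.006, 0.001, -0.003], [0.006, 0.001, -0.003], [0.006, 0.001, -0.003], [0.006, 0.001, -0.003], [0.006, 0.001, -0.003], [0.006, 0.001, -0.003]]}
```

drive_tool --offset '[[0.035,0,0],[0.07,-0.001,0],[0.1,-0.001,0],[0.13,-0.001,0],[0.155,-0.001,0],[0.168,-0.001,0],[0.173,-0.001,0],[0.173,-0.001,0]]' --angular '[[0.003,0,-0.003],[0.006,0,-0.003],[0.006,0,-0.003],[0.006,0,-0.003],[0.006,0,-0.003],[0.006,0,-0.003],[0.006,0,-0.003],[0.006,0,-0.003]]'

```text
time_s: 43.25
tool_pos: [0.6478, 0.0078, 0.0253]
tool_rot: [-17.9, 90.0, 92.1]
force: [-0.1, 0.4, 0.1]
grip_width: 0.0863
```

drive_tool --offset '[[0,0,0],[0,0,0],[0,0,0],[0,0,0],[0,0,0],[0,0,0],[0,0,0]]' --angular '[[0,0,0],[0,0,0],[0,0,0],[0,0,0],[0,0,0],[0,0,0],[0,0,0]]' --fingers 1 --squeeze 20

```text
time_s: 44.12
tool_pos: [0.6477, 0.0078, 0.0253]
tool_rot: [-8.2, 90.0, 101.8]
force: [-0.5, 0.1, -0.0]
grip_width: 0.0382
```

drive_tool --offset '[[-0.02,0,0],[-0.05,0,0],[-0.09,0,0],[-0.13,0,0],[-0.17,0,0],[-0.18,0,0]]' --angular '[[0,0,0],[0,0,0],[0,0,0],[0,0,0],[0,0,0],[0,0,0]]'

```text
time_s: 44.88
tool_pos: [0.6494, 0.0085, 0.2098]
tool_rot: [-104.9, 89.6, 5.1]
force: [0.3, 0.1, -1.1]
grip_width: 0.0384
```

```bash
python3 - <<'E'
from h import *
o=obs(); print(o['grip_width'],o['tool_pos'],o['qpos'])
plan([(.632,.2605,.183,100)],hold=2,step=.05)
E
```

```text
0.03843217184745986 [0.64935783 0.00847258 0.20980465] [ 33.20088697  25.7672218  -48.8347646   83.89355753  19.53764322
  78.77224107  93.53270946]
cur [0.6494 0.0085 0.2098] psi 110.01 rows 8 using 8 end [0.632 0.26  0.183] 100.0
{"offset": [[0.004, -0.012, 0.04], [0.009, -0.023, 0.081], [0.013, -0.035, 0.121], [0.018, -0.047, 0.162], [0.022, -0.058, 0.202], [0.027, -0.07, 0.243], [0.027, -0.07, 0.243], [0.027, -0.07, 0.243]], "angular": [[0.029, -0.002, 0.006], [0.058, -0.001, 0.006], [0.087, -0.001, 0.006], [0.116, -0.001, 0.006], [0.146, -0.001, 0.006], [0.175, -0.001, 0.006], [0.175, -0.001, 0.006], [0.175, -0.001, 0.006]]}
```

drive_tool --offset '[[0.004,-0.012,0.04],[0.009,-0.023,0.081],[0.013,-0.035,0.121],[0.018,-0.047,0.162],[0.022,-0.058,0.202],[0.027,-0.069,0.243],[0.027,-0.069,0.243],[0.027,-0.069,0.243],[0.027,-0.069,0.243]]' --angular '[[0.029,0,0.006],[0.058,0,0.006],[0.087,0,0.006],[0.116,0,0.006],[0.146,0,0.006],[0.175,0,0.006],[0.175,0,0.006],[0.175,0,0.006],[0.175,0,0.006]]'

```text
time_s: 46.0
tool_pos: [0.6319, 0.2584, 0.1826]
tool_rot: [-178.1, 89.9, -78.3]
force: [-0.2, -0.4, -1.4]
grip_width: 0.0385
```

```bash
python3 - <<'E'
from h import *
o=obs(); print(o['grip_width'],o['tool_pos'],o['qpos'])
snap('side','side15')
im=cv2.imread('pics/side15.png'); cv2.imwrite('pics/side15c.png',cv2.resize(im[110:310,80:280],None,fx=3,fy=3,interpolation=2))
plan([(.63,.2605,.183,100)],hold=0,step=.05)
E
```

```text
0.038490572301440304 [0.63194052 0.25841254 0.1826459 ] [  8.73264571  31.31005451 -47.87859685  80.21812231  23.27100729
  78.61975622  60.32527229]
cur [0.632  0.2584 0.1828] psi 99.83 rows 1 using 1 end [0.63  0.26  0.183] 100.0
{"offset": [[-0.0, 0.002, 0.002]], "angular": [[-0.003, -0.002, 0.0]]}
```

View pics/side15c.png

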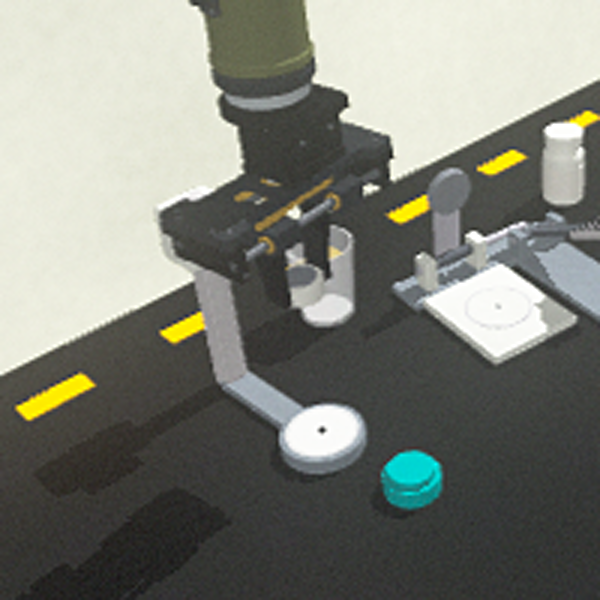

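The small dish is level at the viewing point, at (304,286) in the crop. I'll hold it there for more than 2 s.

drive_tool --offset '[[0,0.002,0.002],[0,0.002,0.002],[0,0.002,0.002],[0,0.002,0.002],[0,0.002,0.002],[0,0.002,0.002],[0,0.002,0.002],[0,0.002,0.002],[0,0.002,0.002],[0,0.002,0.002]]' --angular '[[0,-0.002,0],[0,-0.002,0],[0,-0.002,0],[0,-0.002,0],[0,-0.002,0],[0,-0.002,0],[0,-0.002,0],[0,-0.002,0],[0,-0.002,0],[0,-0.002,0]]'

```text
time_s: 47.3
tool_pos: [0.6296, 0.2601, 0.1828]
tool_rot: [-90.3, 90.0, 9.6]
force: [-0.2, -0.5, -0.8]
grip_width: 0.038
```

drive_tool --offset '[[0,0,0],[0,0,0],[0,0,0],[0,0,0],[0,0,0],[0,0,0],[0,0,0],[0,0,0],[0,0,0],[0,0,0]]' --angular '[[0,0,0],[0,0,0],[0,0,0],[0,0,0],[0,0,0],[0,0,0],[0,0,0],[0,0,0],[0,0,0],[0,0,0]]'

```text
time_s: 48.55
tool_pos: [0.6296, 0.2601, 0.1828]
tool_rot: [-92.6, 90.0, 7.3]
force: [0.0, -0.9, -0.1]
grip_width: 0.0384
```

```bash
python3 - <<'E'
from h import *
o=obs(); print(o['grip_width'],o['tool_pos'],o['qpos'])
plan([(.60,.20,.23,97),(.53,0.0,.23,75),(.50,-.12,.23,60)],hold=0,step=.06)
E
```

```text
0.03843993395806661 [0.62964585 0.260089   0.18275462] [  8.78792067  31.12816824 -48.01146758  80.48884811  23.0947624
  78.4731528   60.19309926]
cur [0.6296 0.2601 0.1828] psi 99.83 rows 9 using 9 end [ 0.5  -0.12  0.23] 60.0
{"offset": [[-0.024, 0.02, -0.027], [-0.047, 0.039, -0.054], [-0.047, 0.065, -0.1], [-0.047, 0.091, -0.147], [-0.047, 0.117, -0.193], [-0.047, 0.143, -0.239], [-0.047, 0.159, -0.277], [-0.047, 0.176, -0.315], [-0.047, 0.193, -0.352]], "angular": [[0.025, -0.0, 0.0], [0.049, -0.0, 0.0], [0.145, 0.0, 0.0], [0.241, 0.0, 0.0], [0.337, 0.0, 0.0], [0.433, 0.0, 0.0], [0.521, 0.0, 0.0], [0.608, 0.0, 0.0], [0.695, 0.0, 0.0]]}
```

drive_tool --offset '[[-0.024,0.02,-0.027],[-0.047,0.039,-0.054],[-0.047,0.065,-0.1],[-0.047,0.091,-0.147],[-0.047,0.117,-0.193],[-0.047,0.143,-0.239],[-0.047,0.159,-0.277],[-0.047,0.176,-0.315],[-0.047,0.193,-0.352]]' --angular '[[0.025,0,0],[0.049,0,0],[0.145,0,0],[0.241,0,0],[0.337,0,0],[0.433,0,0],[0.521,0,0],[0.608,0,0],[0.695,0,0]]'

```text
time_s: 49.68
tool_pos: [0.4991, -0.121, 0.23]
tool_rot: [-96.5, 89.9, -36.6]
force: [-0.0, 0.4, -0.1]
grip_width: 0.0386
```

```bash
python3 - <<'E'
from h import *
o=obs(); print(o['grip_width'],o['tool_pos'],o['qpos'])
snap('top','top16'); im=cv2.imread('pics/top16.png'); cv2.imwrite('pics/top16c.png',cv2.resize(im[140:290,250:450],None,fx=3,fy=3,interpolation=2))
plan([(.46,-.27,.18,60),(.432,-.342,.08,60)],hold=2,step=.05)
E
```

```text
0.03861391576312692 [ 0.49912408 -0.1209617   0.23003366] [ 47.38968471   3.71194861 -37.96164442 101.20343319   2.3834806
  75.82450512  68.75584561]
cur [ 0.4972 -0.128   0.2297] psi 59.25 rows 9 using 9 end [ 0.432 -0.342  0.08 ] 60.0
{"offset": [[0.013, -0.01, -0.035], [0.025, -0.02, -0.07], [0.038, -0.03, -0.106], [0.05, -0.041, -0.141], [0.084, -0.045, -0.166], [0.117, -0.049, -0.191], [0.151, -0.053, -0.217], [0.151, -0.053, -0.217], [0.151, -0.053, -0.217]], "angular": [[-0.003, -0.004, 0.001], [-0.007, -0.004, 0.001], [-0.01, -0.004, 0.001], [-0.013, -0.004, 0.001], [-0.013, -0.004, 0.001], [-0.013, -0.004, 0.001], [-0.013, -0.004, 0.001], [-0.013, -0.004, 0.001], [-0.013, -0.004, 0.001]]}
```

View pics/top16c.png

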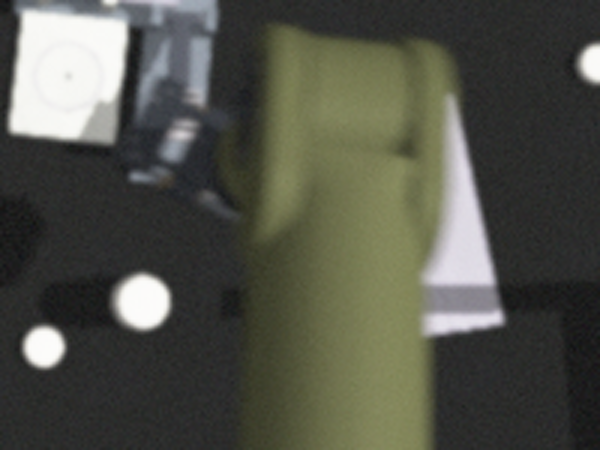

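The arm hides the plate from the top camera. I'll stop higher up and check with the wrist and side views.

drive_tool --offset '[[0.013,-0.01,-0.035],[0.025,-0.02,-0.07],[0.038,-0.03,-0.106],[0.05,-0.041,-0.141],[0.06,-0.047,-0.18],[0.07,-0.053,-0.217],[0.07,-0.053,-0.217]]' --angular '[[-0.003,-0.004,0],[-0.007,-0.004,0],[-0.01,-0.004,0],[-0.013,-0.004,0],[-0.013,-0.004,0],[-0.013,-0.004,0],[-0.013,-0.004,0]]'

```text
time_s: 50.6
tool_pos: [0.4293, -0.3448, 0.1596]
tool_rot: [146.3, 89.9, -154.1]
force: [-0.4, 1.1, -1.0]
grip_width: 0.0379
```

```bash
python3 - <<'E'
from h import *
o=obs(); print(o['grip_width'],o['tool_pos'],o['qpos'])
snap('side','side17');snap('wrist','w17')
im=cv2.imread('pics/side17.png'); cv2.imwrite('pics/side17c.png',cv2.resize(im[110:260,250:450],None,fx=4,fy=4,interpolation=2))
print((proj('side17',[[.432,-.342,.004],[.544,-.328,.024]])-[250,110])*4)
plan([(.432,-.342,.03,60),(.432,-.342,.017,60)],hold=2,step=.03)
E
```

```text
0.037858581866691526 [ 0.4293036  -0.34484016  0.15955195] [ 60.43928731  10.83677768 -27.15336012 101.88790701   5.36338335
  68.57224903  91.41316372]
[[439.74027847 333.79839136]
 [323.31553445 276.09778959]]
cur [ 0.432  -0.3414  0.1606] psi 59.99 rows 8 using 8 end [ 0.432 -0.342  0.017] 60.0
{"offset": [[0.026, -0.0, -0.0], [0.052, -0.0, -0.0], [0.078, -0.0, -0.0], [0.105, -0.0, -0.001], [0.131, -0.0, -0.001], [0.144, -0.0, -0.001], [0.144, -0.0, -0.001], [0.144, -0.0, -0.001]], "angular": [[-0.0, 0.001, 0.001], [-0.0, 0.001, 0.001], [-0.0, 0.001, 0.001], [-0.0, 0.001, 0.001], [-0.0, 0.001, 0.001], [-0.0, 0.001, 0.001], [-0.0, 0.001, 0.001], [-0.0, 0.001, 0.001]]}
```

View pics/side17c.png

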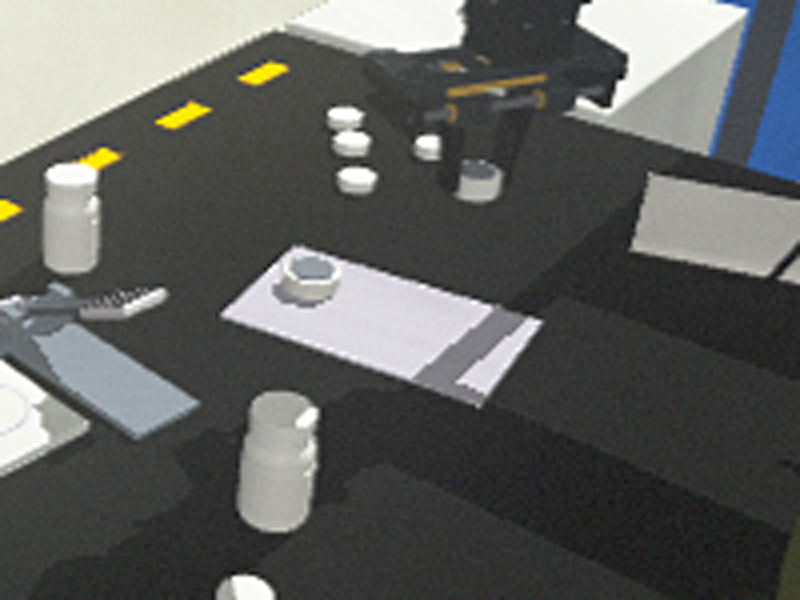

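```bash
python3 - <<'E'
from h import *
im=cv2.imread('pics/side10.png'); cv2.imwrite('pics/side10c.png',cv2.resize(im[110:260,250:450],None,fx=4,fy=4,interpolation=2))
print(onplane('w10',[[253,166]],.022))
b=np.array([314,267])/4+[249.6,109.6]; print(onplane('side17',[b],.024))
print(onplane('top10',[[382.5,193.5]],.024))
print(tri(('top10',[382.5,193.5]),('side17',b)))
E
```

```text
[[ 0.54417917 -0.3273078   0.022     ]]
[[ 0.56177969 -0.33743094  0.024     ]]
[[ 0.54430177 -0.32520676  0.024     ]]
(array([ 0.54602363, -0.31828547,  0.03867082]), [0.00409608343705835, 0.004096083437058218])
```

View pics/side10c.png

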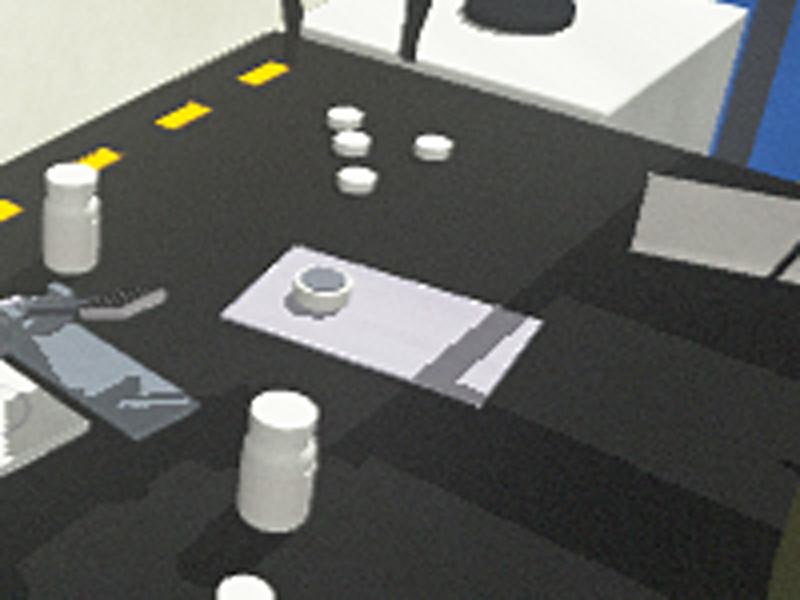

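View pics/w17.png

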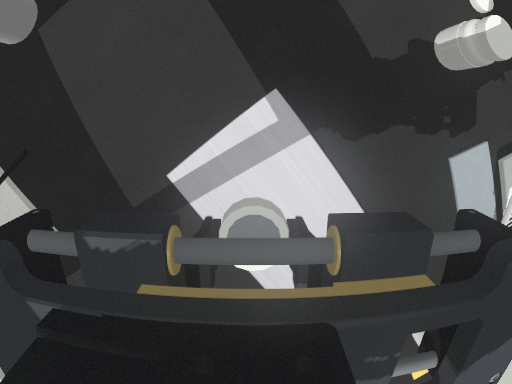

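The medium dish was knocked, from (323,277) to (314,267) in the side crop. That is about 2 cm, to around (0.562, -0.337), which is still well inside the plate. I'll set the small dish down now and check the medium one precisely afterwards.

drive_tool --offset '[[0.026,0,0],[0.052,0,0],[0.078,0,0],[0.105,0,-0.001],[0.125,0,-0.001],[0.138,0,-0.001],[0.144,0,-0.001],[0.144,0,-0.001]]' --angular '[[0,0.001,0.001],[0,0.001,0.001],[0,0.001,0.001],[0,0.001,0.001],[0,0.001,0.001],[0,0.001,0.001],[0,0.001,0.001],[0,0.001,0.001]]'

```text
time_s: 51.7
tool_pos: [0.4326, -0.342, 0.0173]
tool_rot: [-106.1, 89.9, -46.1]
force: [0.6, 0.1, -0.7]
grip_width: 0.038
```

drive_tool --offset '[[0,0,0],[0,0,0],[0,0,0],[0,0,0],[0,0,0]]' --angular '[[0,0,0],[0,0,0],[0,0,0],[0,0,0],[0,0,0]]' --fingers -1

```text
time_s: 52.32
tool_pos: [0.4326, -0.3421, 0.0173]
tool_rot: [-108.3, 89.9, -48.3]
force: [-0.1, -0.7, 0.3]
grip_width: 0.0803
```

drive_tool --offset '[[-0.02,0,0],[-0.05,0,0],[-0.09,0,0],[-0.14,0,0],[-0.19,0,0],[-0.22,0,0],[-0.22,0,0]]' --angular '[[0,0,0],[0,0,0],[0,0,0],[0,0,0],[0,0,0],[0,0,0],[0,0,0]]'

```text
time_s: 53.2
tool_pos: [0.434, -0.3426, 0.2417]
tool_rot: [-104.4, 89.5, -44.3]
force: [-0.4, -0.5, -0.5]
grip_width: 0.0871
```

```bash
python3 - <<'E'
from h import *
o=obs(); print(o['grip_width'],o['tool_pos'],o['qpos'])
snap('side','side18');snap('wrist','w18');snap('top','top18')
im=cv2.imread('pics/side18.png'); cv2.imwrite('pics/side18c.png',cv2.resize(im[110:260,250:450],None,fx=4,fy=4,interpolation=2))
im=cv2.imread('pics/top18.png'); cv2.imwrite('pics/top18c.png',cv2.resize(im[140:290,300:500],None,fx=4,fy=4,interpolation=2))
plan([(.5,-.05,.25,60)],step=.05)
E
```

```text
0.0870808901264192 [ 0.4340219  -0.34262079  0.24171083] [ 60.99866506   7.4978209  -27.77586728  95.79136712   3.67079557
  77.11180688  92.69399566]
cur [ 0.4319 -0.3414  0.2367] psi 60.05 rows 6 using 6 end [ 0.5  -0.05  0.25] 60.0
{"offset": [[-0.002, 0.014, 0.048], [-0.004, 0.029, 0.096], [-0.007, 0.043, 0.143], [-0.009, 0.058, 0.191], [-0.011, 0.072, 0.239], [-0.013, 0.087, 0.287]], "angular": [[0.0, -0.0, 0.0], [0.0, -0.0, 0.0], [0.0, -0.0, 0.0], [0.001, -0.0, 0.0], [0.001, -0.0, 0.0], [0.001, -0.0, 0.0]]}
```

View pics/side18c.png

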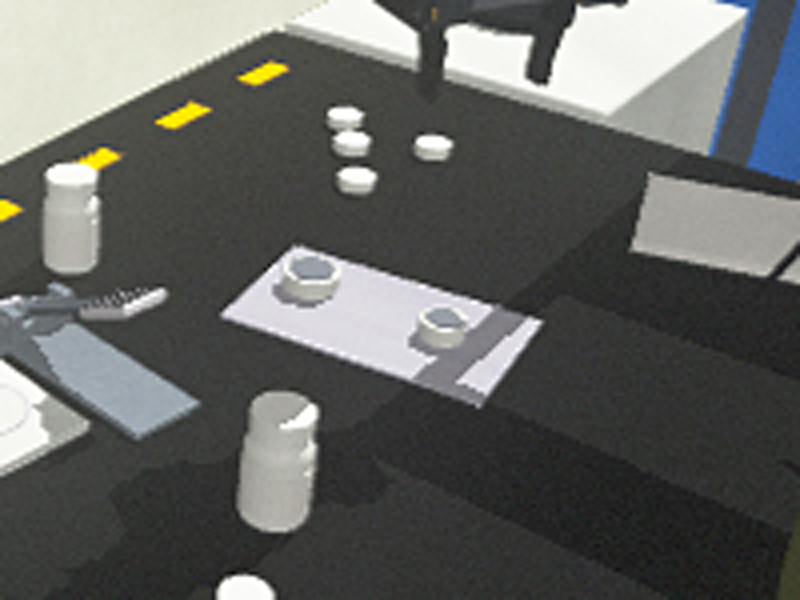

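View pics/top18c.png

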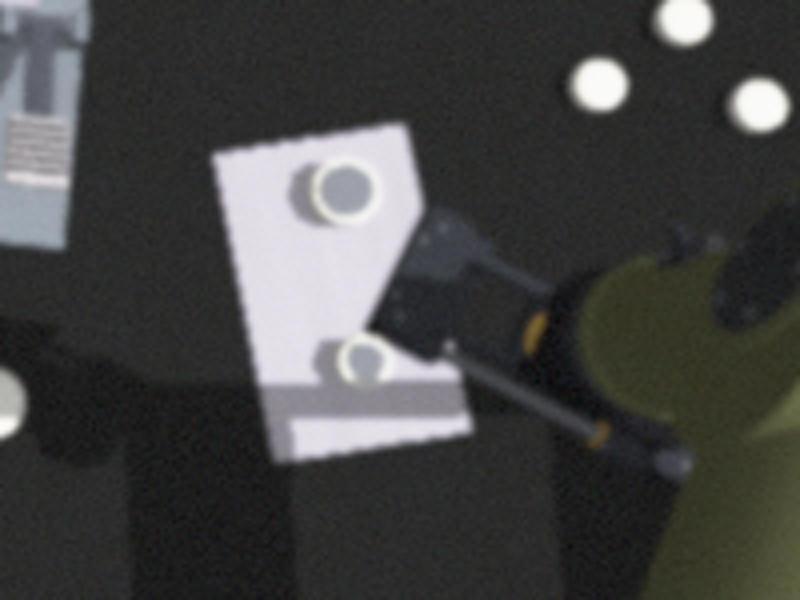

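View pics/w18.png

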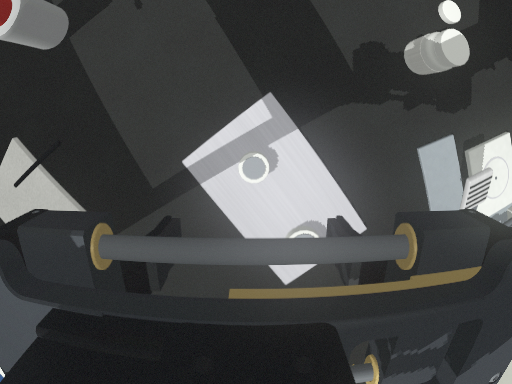

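```bash
python3 - <<'E'
from h import *
C=np.array([.4865,-.333]); t=np.radians(7); A=np.array([[np.cos(t),np.sin(t)],[-np.sin(t),np.cos(t)]])
for n,a,b in (('m',(345,188),(314,267)),('s',(366,359),(446,318))):
    P,e=tri(('top18',np.array(a)/4+[299.6,139.6]),('side18',np.array(b)/4+[249.6,109.6])); print(n,P.round(4),np.round(e,4),'plate frame',(A@(P[:2]-C)).round(4))
o=obs(); print(o['time_s'],o['joint_velocities'].round(2))
im=cv2.imread('pics/top18.png'); im2=cv2.imread('pics/side18.png'); cv2.imwrite('pics/fin.png',np.hstack([im[80:280,100:400],im2[80:280,100:400]]))
E
```

```text
m [ 0.5641 -0.3381  0.0229] [0.0016 0.0016] plate frame [ 0.0764 -0.0145]
s [ 0.4337 -0.3455  0.0196] [0.0014 0.0014] plate frame [-0.0539 -0.0059]
53.35 [-0.03  0.88  0.06  0.79  0.1  -0.15  0.08]
```

View pics/fin.png

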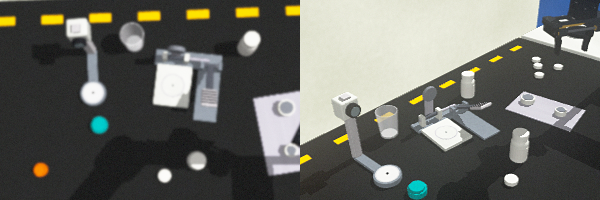

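Both dishes are inside the plate limits, the pedal is up, and the bottles, beaker and cap look unmoved. I'll hand in.

```bash
python3 -c "
from cell import sign_off; print(sign_off())"
```

```text
the job is handed in; nothing more can be done
None
```

I closed, viewed and placed both dishes that were there, the medium one first and then the narrow one. I handed the job in at about 53 s of the 210 s allowed, and no verdict is reported. The widest dish was absent.

- **Pressing:** each dish stood about 2–4 mm from the bed's centre (limit 14 mm). The pedal went down onto its stop with 24 N for the medium dish and 31 N for the narrow one. Both lids looked seated afterwards and the pedal returned up.
- **Viewing:** each dish was held level and still at the viewing point for over 2 s, within a few mm by the measured tool pose.
- **Plate:** the last views show both dishes flat on the plate with lids in. In the plate's frame they are at:
  - medium: (0.076, -0.015) m
  - narrow: (-0.054, -0.006) m
- **Surroundings:** by eye in the last views, the bottles, beaker, cap and coloured look-alikes had not moved. The gripper is about 0.22 m clear above the plate.

**What disagreed or went unplanned:**
- The medium dish was knocked about 2 cm while it was on the plate. It was still at least 20 mm inside the limits, so I left it there.
- The wrist camera read about 3–4 mm off the side and top pair, so I corrected for that.
- The gripper read about 2 mm less than each dish's stated diameter.
- The lid heights came out 1–5 mm lower than the text gives when measured from the side and top views.

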